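Unclamp the gel plates, gauge each one, tray them

TASK

The two or three gel plates in the clamp press are ready to be checked. Swing the clamp bar up so that it stays up, then take the plates one at a time from the robot's left lane to its right lane: slide the plate out of its lane, lay it flat on the height gauge's anvil, press the gauge's knob down until the foot stands on the plate for a moment, then lay the plate flat in the white tray beside the others, none on top of another. Finally swing the empty press's clamp bar shut, and leave the other things on the bench where they are.

Things in the scene. Friction and masses are not known exactly. Their poses are not given: they have to be found in the camera images.
- plate1: gel plate from the press's left lane as the robot sees it (absent in some runs): flat aluminium, 150 x 52 x 8 mm, about 0.17 kg. Origin: centre of its underside; x along its length, z up
- plate1_tab (a point): that plate's upright grey grip tab, 8 mm thick (along the plate's x), 30 mm wide, rising 40 mm above the plate's top, 12 mm from the plate's centre towards its -x end; this point is 33 mm above the plate's underside. Pinch it from above across the 8 mm
- plate2: gel plate from the press's middle lane as the robot sees it (absent in some runs): flat aluminium, 150 x 52 x 8 mm, about 0.17 kg. Origin: centre of its underside; x along its length, z up
- plate2_tab (a point): that plate's upright grey grip tab, 8 mm thick (along the plate's x), 30 mm wide, rising 40 mm above the plate's top, 12 mm from the plate's centre towards its -x end; this point is 33 mm above the plate's underside. Pinch it from above across the 8 mm
- plate3: gel plate from the press's right lane as the robot sees it (absent in some runs): flat aluminium, 150 x 52 x 8 mm, about 0.17 kg. Origin: centre of its underside; x along its length, z up
- plate3_tab (a point): that plate's upright grey grip tab, 8 mm thick (along the plate's x), 30 mm wide, rising 40 mm above the plate's top, 12 mm from the plate's centre towards its -x end; this point is 33 mm above the plate's underside. Pinch it from above across the 8 mm
- press: fixed black clamp press. Origin: underside, under the middle lane; x runs along the lanes to the rear (hinge), the open front is at -x. Base 246 mm wide, from x = -100 to +115 mm, floor 12 mm high; three lanes 55 mm wide at y = +72, 0, -72 mm. The plates start on the floor, centres at x = 0 to +5 mm, tabs to the front
- press_lips (a point): middle of the steel lips that overhang both edges of the plates at the rear of the lanes, 25 mm above the table (underside), from x = +50 to +82 mm in the press's frame: a plate can be lifted only after it has slid towards the press's -x by at least 35 mm, its centre at x = -30 mm or less
- clamp_hinge (a point): middle of the clamp bar's hinge axis (parallel to the press's y), 100 mm behind the press's origin and 34 mm above the table; does not move
- clamp_handle (a point): middle of the clamp bar's handle: a grey 12 mm round rod along the press's y, free over 92 mm between its posts, 98 mm from the hinge axis. Shut, it is 80 mm in front of the hinge and 90 mm above the table (56 mm over the bar).
- clamp_bar (a joint): hinge of the steel clamp bar that crosses all three lanes and rests on the plates, rad: 0 (within 0.02) shut, 1.25 fully up (stop). Its handle swings up and back over the hinge. 0.3 kg; its hinge friction holds it where it is left above about 1.0 rad; released lower it falls shut.
- gauge: fixed height gauge. Origin: underside, on the anvil; x points to the rear. Dark steel anvil 12 mm high, from x = -90 to +130 mm, 90 mm wide. A plate goes in from the front (-x) under the raised foot, its x along the gauge's x, tab to the front; with its centre over the gauge's origin the foot comes down 62 mm behind the plate's centre
- gauge_arm (a point): underside of the gauge's fixed arm (51 mm above the table, top 61 mm, 26 mm wide) above the foot's axis, which is at x = +62, y = 0 in the gauge's frame; the arm runs from x = +44 mm back to the column at x = +98 to +126 mm (102 mm high)
- foot_face (a point): centre of the underside of the gauge's foot, a steel disc of 24 mm diameter; 40 mm above the table when up
- gauge_knob (a point): centre of the top of the gauge's black knob (32 mm diameter), to be pressed straight down; 100 mm above the table when up, straight over the foot
- gauge_foot (a joint): downward travel of the gauge's foot, m: 0 up (a spring returns it), 0.020 when it stands on a plate that lies on the anvil, 0.028 on the bare anvil; limit 0.030. Takes about 3 N to start and 5 N at 0.020.
- tray: fixed white open tray, outside 200 (x) x 256 (y) x 22 mm, walls and floor 5 mm thick. Origin: centre of its underside. The three plates fit flat side by side, lengthwise along its x, at y = +80, 0 and -80 mm.
- tube_rack: bystander, loose, to be left alone: black rack of small blue-capped tubes, 134 x 71 mm, 70 mm high. Origin: centre of its underside.
- tube_rack2: bystander, loose, to be left alone: smaller black rack of blue-capped tubes, 113 x 50 mm, 70 mm high. Origin: centre of its underside.
- reagent: bystander, loose, to be left alone: amber bottle, 60 mm diameter, 130 mm high. Origin: centre of its underside.
- beaker: bystander, loose, to be left alone: white cup, 68 mm diameter, 75 mm high. Origin: centre of its underside.
- dish: bystander, loose, to be left alone: closed white culture dish, 84 mm diameter, 16 mm high. Origin: centre of its underside.
- timer: bystander, loose, to be left alone: grey bench timer, 55 x 70 x 22 mm. Origin: centre of its underside.
Things that resemble listed ones, but are neither listed nor needed, are in the scene too. What is shaped like the gauge but blue is not meant.

How it is judged:
By the outcome, as a careful person would: the job done as asked, in the order asked, and still so for the second after the job is handed in, with the robot touching nothing.
Of plate1, plate2, plate3 only 2 to 3 are there at a start; the rules pass over those that are not, and their reading is None.
At some moment in a run one of plate1, plate2, plate3 may be knocked a few centimetres aside while the robot is not near it.
Once in a run the grip may slacken for a moment while it holds something.
It also fails if it takes over 210 s, if anything falls off the work surface, if the arm or the gripper's body presses on something with over 40 N, if the wrist force passes 120 N, or if a joint passes its speed limit or range.

ROBOT

A 7-joint arm with a two-finger parallel gripper is mounted at the origin on the work surface. World frame = base frame: x ahead of the robot, y to its left, z up, the work surface at z = 0. Lengths are in m, angles in rad, forces in N, time in s.
With the tool pointing down it reaches from about 0.4 to 0.85 m from the base axis. Payload 10.4 kg.
Tool frame: the origin (TCP) lies where the fingers leave the gripper's body, on its centre line; the fingertips stand 70 mm ahead of it and the grasp point (between the pads) lies r.grip_depth ahead of it (r.grip_depth is the distance from the TCP to the grasp point, in m); z points along the fingers, y is the direction in which the jaws open and shut (so a half turn about z gives the same grasp; the last joint's range is limited). The gripper opens to 87 mm and grips with 3 to 60 N. Pads are 19 mm wide; open, the fingers measure 117 mm over their backs; the gripper's body (75 mm by 190 mm) begins 51 mm behind the grasp point.
Start: joints at [-1.307, 0.332, -0.065, 1.46, 0.022, 1.35, -0.088], TCP at [0.177, 0.599, 0.292] pointing down, gripper open.
Joint ranges: [-2.6, 2.6], [-0.5, 2.12], [-1.47, 1.34], [0.16, 2.42], [-1.27, 4.41], [0.06, 2.06], [-2.6, 2.6]. Speed limits (rad/s): [2.22, 2.22, 2.79, 2.79, 3.14, 3.14, 3.14].

INTERFACE

Orientations are given as a unit quaternion [x, y, z, w].
In Python, from bench import monitor, viewer, workorder, nets, r gives the robot as it stands.
- The arm moves only by the tool drive_tool, never from a script. Its argument "plan" is a list of rows, each an object of numbers: "rx", "ry", "rz": the turn, a rotation vector about the tool's x, y, z in units of 360 degrees (1.0 is 360 degrees); "x", "y", "z": the shift along the tool's x, y, z in units of 1000 mm (1.0 is 1000 mm); "fingers": the opening, from 0 (shut) to 1 (fully open). In form: [{"rx": .., "ry": .., "rz": .., "x": .., "y": .., "z": .., "fingers": ..}, ...]. A call has 1 to 12 rows; each row is the pose to reach, as a shift and turn from the pose commanded when the call began, along the tool's axes at that moment, turning the shorter way round; what a row does not reach only later rows make up. A row lasts 1/8 s, in which the tool goes at most 62.5 mm and 10.7 degrees, less where a joint would pass 70% of its speed; a pose out of reach is approached as far as the arm can. A call with a number of a shift or a turn outside -1 to 1 is refused whole. A call with a gripper value outside its range is refused whole. The fingers move at their own pace and stop on an object; "squeeze" is the grip in N (left out, the last holds). Time passes only in rows, so rows that repeat a pose let the fingers close. It gives the time, the measured TCP pose, the force and the opening at its end, in the units of the state.
- monitor.read_state(): the state, without advancing time (a new reading comes with each control period).
- viewer.camera(name): name is "scene" or "top" or "wrist"; returns a dict with "color" (480x640x3 uint8, red, green, blue), "depth" (480x640 float32, m along the optical axis (not along the pixel's ray), 0 where there is no reading), "camera_matrix" (3x3 intrinsics, pixels), "xyz" and "rotation" of the camera in the world. Camera axes: x right, y down, z forward; pixel columns grow to the right and rows downward; lengths in m; the calibration is good to about 2 mm. A picture is of the moment at which its call begins.
- workorder.close_job(): hands the job in, once; it reports no verdict.
Trained networks look in the newest picture that a camera, given by its name, has taken for a name from the list of things; names that differ only in an ending like _2 or _b are one class to them, and where a whole thing is asked for, a point or a joint stands for the part that bears it (a point fixed in the world has none). Each returns a list of dicts, best first, with "confidence" (0 to 1); they miss things now and then, are a little off and sometimes report something else, mostly with a low value. They report only what shows in the picture. A call takes as long as a camera call. They do not tell look-alikes from the thing itself.
- nets.find_in(label, camera): "centre" ([x, y, z] in m, in world coordinates, good to about 4 mm: the middle of the surface that is visible of it).
- nets.regions_of(label, camera): "region" (480x640 bool, what is visible of it).
The state is a dict: "time": time; "joint_positions": joint angles; "joint_vel": joint speeds; "joint_torque": joint torques, N m; "ee_pos": TCP position; "eef_rot": TCP orientation; "ft_force": force on the tool from outside, world axes, zero at the start; "torque": the same for the moment, N m; "width": finger opening in m.
Only numpy, scipy, OpenCV 4.12 (cv2) and the standard library are available. Lean on these libraries where they do the work, as an engineer would, in place of code of your own. Each camera call takes 0.05 s, during which the arm holds its last target.

## Working session

There is one attempt and no reset: what is moved stays moved. The work goes in short steps, Python scripts to look and compute and a tool call to move; the robot and the scene stay as the last step left them, time stands still between calls to the robot, and variables do not carry over. Pictures are saved under pics/ and viewed, and the job is handed in when it is done.

Besides the shell and the picture viewer there is one more tool, called after ">>>" as a command line: name --argument value ..., lists and objects as JSON in quotes. drive_tool: Moves the arm, as the interface text tells. Its arguments: {"type":"object","properties":{"plan":{"type":"array","items":{"type":"object","properties":{"rx":{"type":"number","minimum":-1,"maximum":1},"ry":{"type":"number","minimum":-1,"maximum":1},"rz":{"type":"number","minimum":-1,"maximum":1},"x":{"type":"number","minimum":-1,"maximum":1},"y":{"type":"number","minimum":-1,"maximum":1},"z":{"type":"number","minimum":-1,"maximum":1},"fingers":{"type":"number"}}}},"squeeze":{"type":"number"}},"required":["plan"]}

```bash
ls; mkdir -p pics
python3 - <<'E'
from bench import monitor, viewer, workorder, nets, r
import cv2
print(monitor.read_state()); print(r.grip_depth)
for n in ["scene","top","wrist"]:
    c=viewer.camera(n); cv2.imwrite(f"pics/{n}0.png",c["color"][:,:,::-1]); print(n,c["xyz"],c["rotation"],c["camera_matrix"])
E
```

```text
pics
{'time': 0.0, 'joint_positions': array([-1.30656485,  0.33287555, -0.0646919 ,  1.46094319,  0.02161522,
        1.34989608, -0.08849031]), 'joint_vel': array([ 0.0002302 , -0.00102792,  0.00020946,  0.00085887, -0.00024735,
       -0.00213792,  0.0015194 ]), 'joint_torque': array([-7.34528767e-04, -6.23257613e+01,  2.42230610e-02, -3.89884043e+01,
       -6.13196357e-02,  4.02495638e-02,  1.51807931e-04]), 'ee_pos': array([0.17674991, 0.59918636, 0.29145066]), 'eef_rot': array([ 1.42911507e-01,  9.89735213e-01, -7.10543720e-04, -6.03674927e-05]), 'ft_force': array([ 1.59024113,  1.11615338, -0.21294017]), 'torque': array([-0.06586463,  0.0136057 , -0.01266388]), 'width': 0.08711149079621042}
0.051
scene [ 1.20457852 -0.52400499  1.26172092] [ 0.8445581   0.4214723  -0.15590344 -0.29116462] [[532.2911443    0.         320.71628157]
 [  0.         532.2911443  231.63673753]
 [  0.           0.           1.        ]]
top [ 0.32893862 -0.01642851  1.47675466] [ 0.71463443 -0.69786419  0.03112546 -0.0362548 ] [[494.66586159   0.         317.91540492]
 [  0.         494.66586159 235.89619357]
 [  0.           0.           1.        ]]
wrist [0.10635454 0.61964596 0.38365772] [0.79352827 0.59324153 0.08083793 0.10882371] [[343.21956233   0.         321.4548774 ]
 [  0.         343.21956233 235.37963648]
 [  0.           0.           1.        ]]
```

View pics/scene0.png

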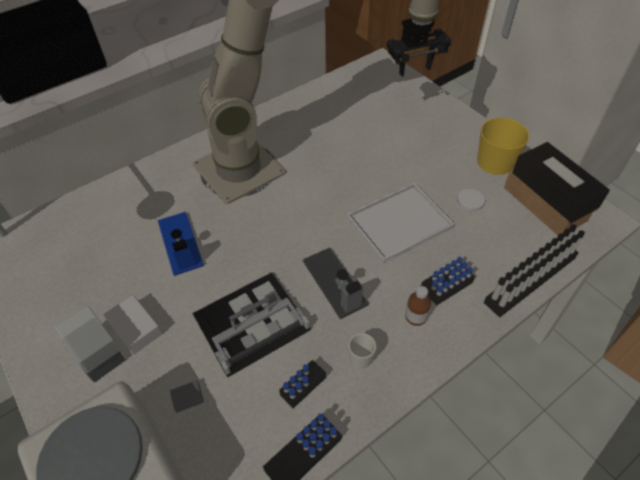

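View pics/top0.png

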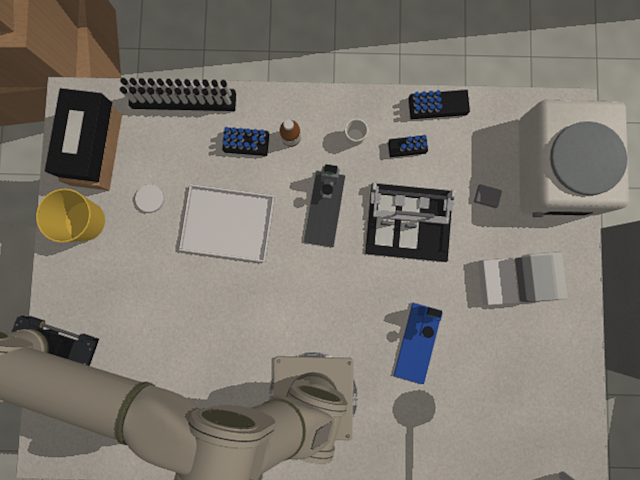

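View pics/wrist0.png

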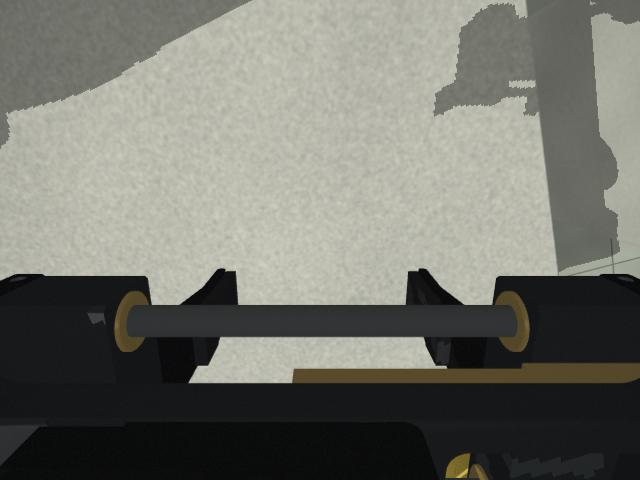

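The top view shows the tray (225,223), gauge (323,205), press (408,222) with its hinge to the rear, and the blue decoy gauge (418,343). I'll zoom in and measure.

```bash
cat > h.py <<'E'
from bench import monitor, viewer, workorder, nets, r
import numpy as np, cv2
from scipy.spatial.transform import Rotation as R
def cam(n):
    c=viewer.camera(n); return c
def cloud(c):
    K=c["camera_matrix"]; d=c["depth"]; v,u=np.mgrid[0:480,0:640]
    P=np.stack([(u-K[0,2])/K[0,0]*d,(v-K[1,2])/K[1,1]*d,d],-1)
    Rm=c["rotation"]; Rm=R.from_quat(Rm).as_matrix() if np.size(Rm)==4 else np.array(Rm)
    W=P@Rm.T+np.array(c["xyz"]); W[d<=0]=np.nan; return W
def proj(c,p):
    K=c["camera_matrix"]; Rm=R.from_quat(c["rotation"]).as_matrix()
    q=(np.atleast_2d(p)-np.array(c["xyz"]))@Rm; return q[:,:2]/q[:,2:]*[K[0,0],K[1,1]]+[K[0,2],K[1,2]]
def save(c,name,box=None,s=1):
    im=c["color"][:,:,::-1]
    if box: a,b,x,y=box; im=im[b:y,a:x]
    cv2.imwrite("pics/"+name,cv2.resize(im,None,fx=s,fy=s,interpolation=cv2.INTER_CUBIC))
def st():
    s=monitor.read_state(); return s
def rep():
    s=st(); print("t",round(s["time"],2),"p",np.round(s["ee_pos"],4),"q",np.round(s["eef_rot"],4),"F",np.round(s["ft_force"],1),"w",round(s["width"],4),"j",np.round(s["joint_positions"],2))
E
python3 - <<'E'
from h import *
c=cam("top"); save(c,"t1.png",(350,170,470,270),6); save(c,"t1g.png",(290,150,360,260),5)
W=cloud(c)
for l in ["press","plate1","plate1_tab","plate2","plate3","clamp_handle","clamp_bar","gauge","gauge_knob","tray"]:
    f=nets.find_in(l,"top"); print(l,[(np.round(a["centre"],3).tolist(),round(a["confidence"],2)) for a in f][:6])
np.save("W.npy",W)
c=cam("scene"); save(c,"s1.png",(180,260,320,380),5)
for l in ["plate1","plate1_tab","clamp_handle","gauge_knob","foot_face"]:
    f=nets.find_in(l,"scene"); print(l,[(np.round(a["centre"],3).tolist(),round(a["confidence"],2)) for a in f][:6])
E
```

```text
press [([0.528, -0.302, 0.015], 0.9), ([0.56, -0.021, 0.011], 0.6)]
plate1 [([0.51, -0.198, 0.017], 0.72), ([0.5, -0.272, 0.019], 0.66)]
plate1_tab [([0.509, -0.199, 0.024], 0.82), ([0.596, -0.028, 0.099], 0.43), ([0.526, -0.296, 0.012], 0.21)]
plate2 [([0.51, -0.198, 0.017], 0.72), ([0.5, -0.272, 0.019], 0.66)]
plate3 [([0.51, -0.198, 0.017], 0.72), ([0.5, -0.272, 0.019], 0.66)]
clamp_handle [([0.528, -0.268, 0.035], 0.63)]
clamp_bar [([0.539, -0.265, 0.032], 0.75), ([0.527, -0.3, 0.01], 0.64)]
gauge [([0.561, -0.022, 0.013], 0.95), ([0.163, -0.298, 0.011], 0.92), ([0.526, -0.302, 0.014], 0.36), ([0.597, -0.028, 0.099], 0.19)]
gauge_knob [([0.202, -0.31, 0.1], 0.47), ([0.596, -0.029, 0.096], 0.41), ([0.742, -0.266, 0.034], 0.38)]
tray [([0.501, 0.269, 0.01], 0.82)]
plate1 [([0.507, -0.273, 0.023], 0.86), ([0.512, -0.204, 0.018], 0.62), ([0.504, 0.267, 0.007], 0.6), ([0.76, -0.275, 0.03], 0.45)]
plate1_tab [([0.515, -0.204, 0.02], 0.69)]
clamp_handle [([0.532, -0.282, 0.034], 0.68)]
gauge_knob [([0.599, -0.029, 0.102], 0.5)]
foot_face [([0.207, -0.311, 0.102], 0.6), ([0.597, -0.026, 0.094], 0.56), ([0.534, -0.279, 0.027], 0.32)]
```

View pics/t1.png

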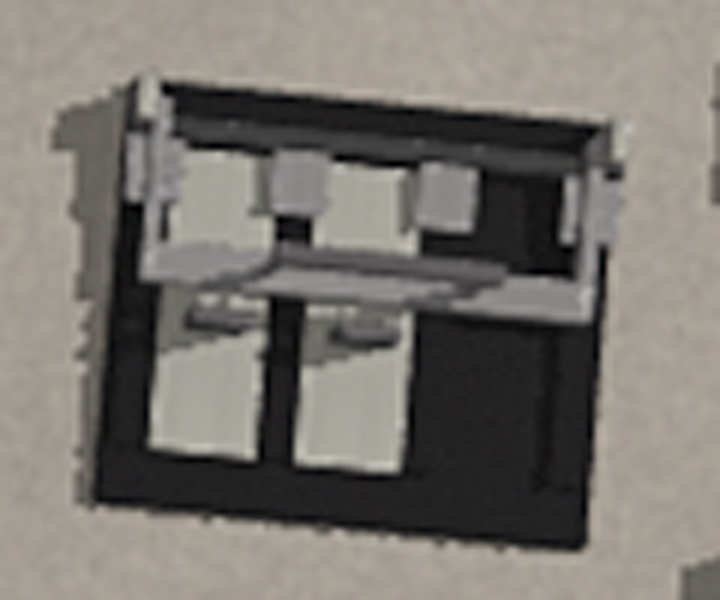

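View pics/s1.png

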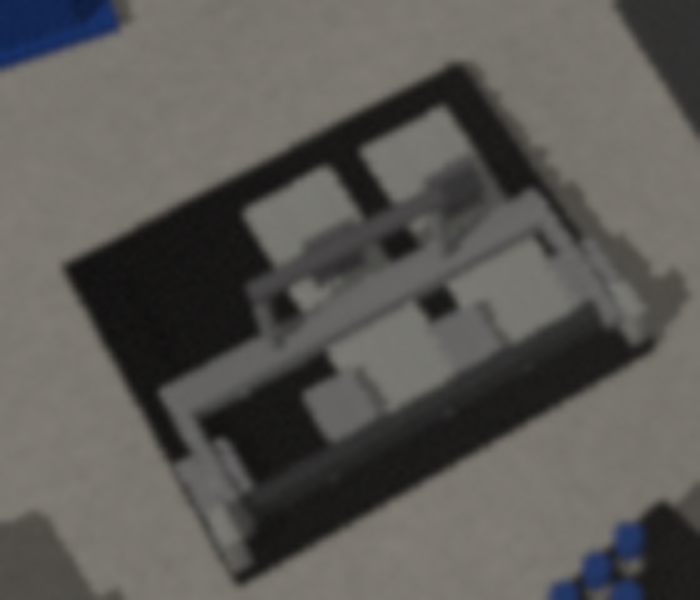

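View pics/t1g.png

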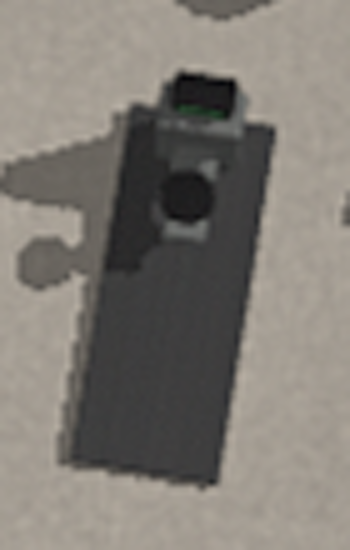

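Two plates are present: left lane (plate1) and middle lane (plate2); the right lane is empty. Next I'll fit fixture poses.

Run:
```python
from h import *
def rect(P):
    (c,s,a)=cv2.minAreaRect((P[:,:2]*1000).astype(np.float32)); return np.round(c,1),np.round(s,1),round(a,2)
for n in ["top","scene"]:
    c=cam(n); W=cloud(c); g=c["color"].astype(int); mx=g.max(-1); sat=mx-g.min(-1)
    z=W[...,2]; x=W[...,0]; y=W[...,1]
    def biggest(m):
        m=cv2.morphologyEx(m.astype(np.uint8),cv2.MORPH_OPEN,np.ones((3,3)))
        k,l,s,_=cv2.connectedComponentsWithStats(m); return l==1+np.argmax(s[1:,4])
    m=biggest((z>0.006)&(z<0.12)&(x>.4)&(x<.66)&(y<-.12)&(y>-.46)); print(n,"press",rect(W[m]))
    for k in range(0): pass
    m=biggest((z>0.006)&(z<0.025)&(x>.4)&(x<.66)&(y<.06)&(y>-.1)); print("gauge",rect(W[m]),np.nanmedian(z[m]))
    m=(z>0.085)&(z<0.11)&(x>.4)&(x<.66)&(y<.06)&(y>-.1); 
    P=W[m]; print("high",len(P)); kn=P[P[:,0]<.605]; print(kn.mean(0),len(kn),kn.min(0),kn.max(0))
    m=biggest((z>0.013)&(z<0.04)&(x>.3)&(x<.7)&(y<.43)&(y>.1)); print("tray",rect(W[m]),np.nanmax(z[m]))
    m=(z>0.075)&(z<0.11)&(x>.4)&(x<.66)&(y<-.12)&(y>-.46); P=W[m]; print("handle",len(P),rect(P),P.mean(0),P.min(0),P.max(0))
    # plates bright
    m=(z>0.012)&(z<0.026)&(mx>110)&(sat<30)&(x>.4)&(x<.66)&(y<-.12)&(y>-.46)
    k,l,s,_=cv2.connectedComponentsWithStats(m.astype(np.uint8))
    for i in range(1,k):
        if s[i,4]>40: print("plate",s[i,4],rect(W[l==i]),np.median(z[l==i]))
    # table z
    print("table",np.nanmedian(z[(abs(x-.35)<.03)&(abs(y+.1)<.05)]))
```

```text
top press (array([ 519.3, -273.2]), array([245.6, 214.9]), 85.85)
gauge (array([549.6, -19.3]), array([ 89.8, 210.6]), 82.09) 0.011631351020306102
high 213
[ 0.59380405 -0.0260018   0.09864572] 81 [ 0.58160786 -0.04150743  0.0888498 ] [ 0.60494361 -0.01031023  0.10862893]
tray (array([485.3, 397.1]), array([6.9, 6.4]), 82.54) 0.02373416601444367
handle 165 (array([ 532. , -274.3]), array([108.2,  12.4]), 85.63) [ 0.53137746 -0.27367371  0.09252401] [ 0.52218098 -0.32806467  0.08249629] [ 0.54090459 -0.22037223  0.10015256]
plate 222 (array([ 572.9, -205.6]), array([54. , 46.4]), 86.45) 0.01897721505715666
plate 192 (array([ 570., -277.]), array([49.7, 41.9]), 86.37) 0.0190946578950969
plate 334 (array([ 479.4, -272.1]), array([53.5, 78.4]), 85.02) 0.018915953417613207
plate 323 (array([ 476. , -199.7]), array([54.1, 60.2]), 89.93) 0.019041545772874757
table -0.0004072793661279439
scene press (array([ 518.9, -272.9]), array([253.1, 220.7]), 85.32)
gauge (array([553.8, -22. ]), array([ 93.5, 222.7]), 81.93) 0.013256283941244007
high 207
[ 0.59360379 -0.02974578  0.10075591] 84 [ 0.5799727  -0.04462343  0.09407951] [ 0.60485302 -0.01147505  0.10494577]
tray (array([513.6, 390.4]), array([ 9.4, 68.3]), 84.97) 0.02847960065074573
handle 219 (array([ 532.1, -277.4]), array([107.8,  14.9]), 85.19) [ 0.5332468  -0.27804622  0.09437233] [ 0.52030351 -0.33104824  0.07597667] [ 0.54178339 -0.22356395  0.10368504]
plate 158 (array([ 468.3, -200.6]), array([47.4, 38.3]), 86.39) 0.021048058117991375
plate 168 (array([ 461.6, -272. ]), array([48.3, 36.3]), 88.3) 0.021167012551811193
plate 221 (array([ 569.6, -208.8]), array([48.6, 47.6]), 84.99) 0.02133784317067211
plate 226 (array([ 564.9, -280.1]), array([47.8, 47.8]), 83.22) 0.021220754723406787
table 0.0012097911238548864
```

```bash
cat >> h.py <<'E'
def Rt(yaw_deg,tilt=0):
    a=np.radians(yaw_deg); ty=np.array([np.cos(a),np.sin(a),0]); tz=np.array([0,0,-1.]); tx=np.cross(ty,tz)
    return np.stack([tx,ty,tz],1)
def go(pts,yaw):
    """pts: list of grasp point world mm ; prints rows relative to measured pose"""
    s=st(); R0=R.from_quat(s["eef_rot"]).as_matrix(); p0=np.array(s["ee_pos"])
    for p in np.atleast_2d(pts):
        p=np.array(p)/1000.; Rn=Rt(yaw); tcp=p-Rn[:,2]*r.grip_depth
        d=R0.T@(tcp-p0); rv=R.from_matrix(R0.T@Rn).as_rotvec()/(2*np.pi)
        print('{"x":%.4f,"y":%.4f,"z":%.4f,"rx":%.4f,"ry":%.4f,"rz":%.4f}'%(*d,*rv))
# fixtures (mm)
def fr(o,yaw):
    a=np.radians(yaw); M=np.array([[np.cos(a),-np.sin(a)],[np.sin(a),np.cos(a)]])
    return lambda x,y,z: np.r_[M@[x,y]+o,z]
press=fr((511.8,-272.7),-4.4); gauge=fr((533.5,-18.5),-8.0)
E
python3 - <<'E'
from h import *
go([[330,350,240],[532,-274,180]],-4.4)
c=cam("top"); W=cloud(c); f=nets.regions_of("tray","top")
m=f[0]["region"]; z=W[...,2]; m=m&(z>.013)&(z<.035)
(cc,s,a)=cv2.minAreaRect((W[m][:,:2]*1000).astype(np.float32)); print(f[0]["confidence"],m.sum(),cc,s,a)
m=f[0]["region"]
(cc,s,a)=cv2.minAreaRect((W[m][:,:2]*1000).astype(np.float32)); print(m.sum(),cc,s,a)
E
```

```text
{"x":-0.2175,"y":-0.1960,"z":0.0013,"rx":0.0000,"ry":-0.0000,"rz":0.2166}
{"x":-0.5878,"y":-0.7373,"z":0.0612,"rx":0.0000,"ry":-0.0000,"rz":0.2166}
0.77 587 (503.1731262207031, 269.72735595703125) (257.85687255859375, 200.42820739746094) 83.54957580566406
5866 (nan, nan) (0.0, 0.0) 0.0
```

>>> drive_tool --plan '[{"x": -0.2175, "y": -0.196, "z": 0, "rz": 0.2166, "fingers": 1}, {"x": -0.2175, "y": -0.196, "z": 0, "rz": 0.2166}, {"x": -0.2175, "y": -0.196, "z": 0, "rz": 0.2166}, {"x": -0.2175, "y": -0.196, "z": 0, "rz": 0.2166}, {"x": -0.588, "y": -0.737, "z": 0.061, "rz": 0.2166}, {"x": -0.588, "y": -0.737, "z": 0.061, "rz": 0.2166}, {"x": -0.588, "y": -0.737, "z": 0.061, "rz": 0.2166}, {"x": -0.588, "y": -0.737, "z": 0.061, "rz": 0.2166}, {"x": -0.588, "y": -0.737, "z": 0.061, "rz": 0.2166}, {"x": -0.588, "y": -0.737, "z": 0.061, "rz": 0.2166}, {"x": -0.588, "y": -0.737, "z": 0.061, "rz": 0.2166}, {"x": -0.588, "y": -0.737, "z": 0.061, "rz": 0.2166}]' --squeeze 20

```text
validation failed for argument at $.pl...
```

Run:
```python
from h import *
rep(); go([[532,-274,180]],-4.4)
```

```text
t 1.2 p [0.1768 0.5995 0.2923] q [0.1429 0.9897 0.     0.    ] F [-0.6  0.  -0.1] w 0.0869 j [-1.31  0.33 -0.06  1.46  0.02  1.35 -0.09]
{"x":-0.5878,"y":-0.7373,"z":0.0612,"rx":0.0000,"ry":-0.0000,"rz":0.2166}
```

>>> drive_tool --plan '[{"x": -0.2175, "y": -0.196, "z": 0.0, "rx": 0.0, "ry": 0.0, "rz": 0.2166, "fingers": 1.0}]' --squeeze 20.0

```text
time: 1.32
ee_pos: [0.2064, 0.548, 0.2912]
eef_rot: [0.233, 0.972, -0.0, -0.001]
ft_force: [1.3, -0.8, 0.6]
width: 0.0869
```

Run:
```python
from h import *
go([[380,200,240],[532,-274,180]],-4.4)
```

```text
{"x":-0.3126,"y":-0.2313,"z":-0.0002,"rx":-0.0003,"ry":-0.0002,"rz":0.1873}
{"x":-0.6632,"y":-0.5847,"z":0.0595,"rx":-0.0003,"ry":-0.0002,"rz":0.1873}
```

>>> drive_tool --plan '[{"x": -0.313, "y": -0.231, "z": 0.0, "rx": 0.0, "ry": 0.0, "rz": 0.187, "fingers": 1.0}, {"x": -0.313, "y": -0.231, "z": 0.0, "rx": 0.0, "ry": 0.0, "rz": 0.187, "fingers": 1.0}, {"x": -0.313, "y": -0.231, "z": 0.0, "rx": 0.0, "ry": 0.0, "rz": 0.187, "fingers": 1.0}, {"x": -0.313, "y": -0.231, "z": 0.0, "rx": 0.0, "ry": 0.0, "rz": 0.187, "fingers": 1.0}, {"x": -0.313, "y": -0.231, "z": 0.0, "rx": 0.0, "ry": 0.0, "rz": 0.187, "fingers": 1.0}, {"x": -0.663, "y": -0.585, "z": 0.059, "rx": 0.0, "ry": 0.0, "rz": 0.187, "fingers": 1.0}, {"x": -0.663, "y": -0.585, "z": 0.059, "rx": 0.0, "ry": 0.0, "rz": 0.187, "fingers": 1.0}, {"x": -0.663, "y": -0.585, "z": 0.059, "rx": 0.0, "ry": 0.0, "rz": 0.187, "fingers": 1.0}, {"x": -0.663, "y": -0.585, "z": 0.059, "rx": 0.0, "ry": 0.0, "rz": 0.187, "fingers": 1.0}, {"x": -0.663, "y": -0.585, "z": 0.059, "rx": 0.0, "ry": 0.0, "rz": 0.187, "fingers": 1.0}, {"x": -0.663, "y": -0.585, "z": 0.059, "rx": 0.0, "ry": 0.0, "rz": 0.187, "fingers": 1.0}, {"x": -0.663, "y": -0.585, "z": 0.059, "rx": 0.0, "ry": 0.0, "rz": 0.187, "fingers": 1.0}]'

```text
time: 2.82
ee_pos: [0.4883, -0.1478, 0.2478]
eef_rot: [0.734, 0.679, 0.001, 0.0]
ft_force: [0.2, 1.3, 0.3]
width: 0.0872
```

Run:
```python
from h import *
rep(); go([[532,-274,180],[532,-274,90]],-4.4)
c=cam("wrist"); save(c,"w1.png"); W=cloud(c)
c=cam("top"); save(c,"t2.png")
```

```text
t 2.83 p [ 0.4883 -0.1478  0.2478] q [7.340e-01 6.791e-01 9.000e-04 4.000e-04] F [0.2 1.3 0.3] w 0.0872 j [-0.56  0.12  0.83  1.86 -0.1   1.2   0.22]
{"x":-0.1225,"y":0.0533,"z":0.0168,"rx":0.0003,"ry":-0.0001,"rz":-0.0001}
{"x":-0.1225,"y":0.0532,"z":0.1068,"rx":0.0003,"ry":-0.0001,"rz":-0.0001}
```

View pics/w1.png

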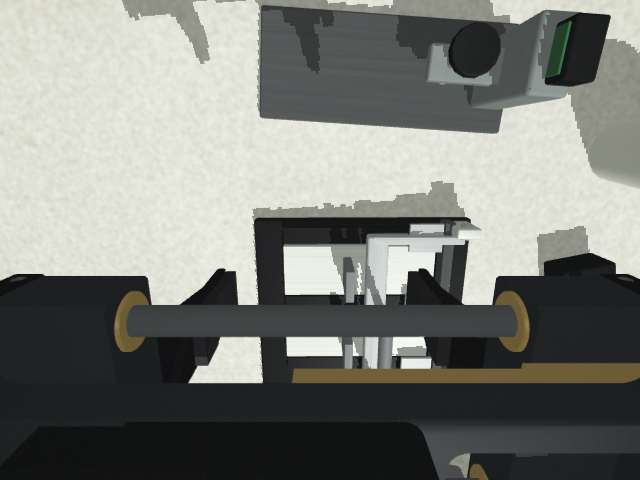

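The wrist picture shows the gauge (260–500, 10–130) and the press with the bar shut (handle/bar at column ~385). Moving onto the handle now.

>>> drive_tool --plan '[{"x": -0.1225, "y": 0.0533, "z": 0.017, "rx": 0.0, "ry": 0.0, "rz": 0.0, "fingers": 0.7}, {"x": -0.1225, "y": 0.0533, "z": 0.017, "rx": 0.0, "ry": 0.0, "rz": 0.0, "fingers": 0.7}, {"x": -0.1225, "y": 0.0533, "z": 0.017, "rx": 0.0, "ry": 0.0, "rz": 0.0, "fingers": 0.7}, {"x": -0.1225, "y": 0.0533, "z": 0.017, "rx": 0.0, "ry": 0.0, "rz": 0.0, "fingers": 0.7}, {"x": -0.1225, "y": 0.0533, "z": 0.06, "rx": 0.0, "ry": 0.0, "rz": 0.0, "fingers": 0.7}, {"x": -0.1225, "y": 0.0533, "z": 0.085, "rx": 0.0, "ry": 0.0, "rz": 0.0, "fingers": 0.7}, {"x": -0.1225, "y": 0.0533, "z": 0.1, "rx": 0.0, "ry": 0.0, "rz": 0.0, "fingers": 0.7}, {"x": -0.1225, "y": 0.0533, "z": 0.105, "rx": 0.0, "ry": 0.0, "rz": 0.0, "fingers": 0.7}, {"x": -0.1225, "y": 0.0533, "z": 0.105, "rx": 0.0, "ry": 0.0, "rz": 0.0, "fingers": 0.7}]'

```text
time: 4.05
ee_pos: [0.5318, -0.2719, 0.1432]
eef_rot: [0.734, 0.679, 0.0, 0.0]
ft_force: [0.1, 0.6, -0.6]
width: 0.0607
```

Run:
```python
from h import *
rep(); go([[532,-274,90]],-4.4)
c=cam("scene"); save(c,"s2.png",(170,220,350,390),4)
c=cam("wrist"); save(c,"w2.png")
```

```text
t 4.05 p [ 0.5318 -0.2719  0.1432] q [7.341e-01 6.790e-01 4.000e-04 3.000e-04] F [ 0.1  0.6 -0.6] w 0.0607 j [-0.23  0.51  0.81  1.74 -0.41  1.07  0.63]
{"x":-0.0020,"y":0.0004,"z":0.0022,"rx":0.0002,"ry":-0.0000,"rz":-0.0002}
```

View pics/s2.png

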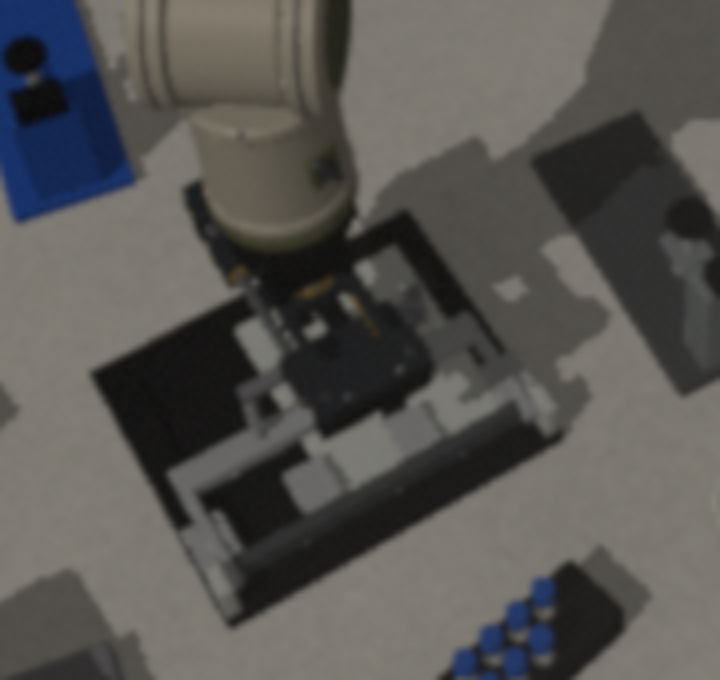

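View pics/w2.png

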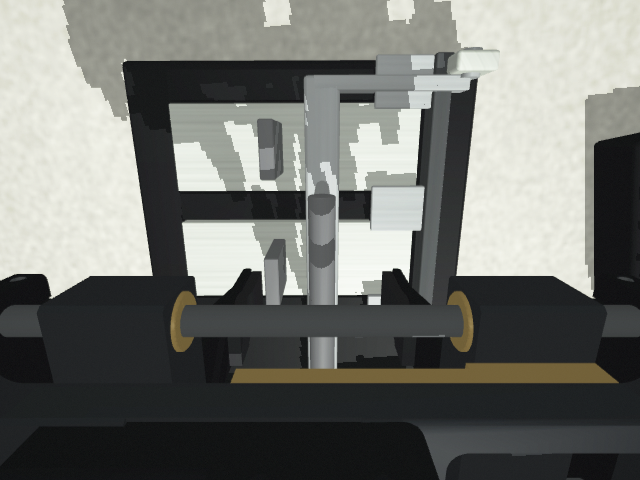

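Rod is centred between the fingers (column 321). Closing, then the arc.

>>> drive_tool --plan '[{"x": -0.002, "y": 0.0, "z": 0.002, "rx": 0.0, "ry": 0.0, "rz": 0.0, "fingers": 0.0}, {"x": -0.002, "y": 0.0, "z": 0.002, "rx": 0.0, "ry": 0.0, "rz": 0.0, "fingers": 0.0}, {"x": -0.002, "y": 0.0, "z": 0.002, "rx": 0.0, "ry": 0.0, "rz": 0.0, "fingers": 0.0}, {"x": -0.002, "y": 0.0, "z": 0.002, "rx": 0.0, "ry": 0.0, "rz": 0.0, "fingers": 0.0}, {"x": -0.002, "y": 0.0, "z": 0.002, "rx": 0.0, "ry": 0.0, "rz": 0.0, "fingers": 0.0}]' --squeeze 20.0

```text
time: 4.78
ee_pos: [0.5312, -0.2742, 0.1404]
eef_rot: [0.734, 0.679, 0.0, -0.0]
ft_force: [-0.4, -0.4, -0.3]
width: 0.0192
```

>>> drive_tool --plan '[{"x": 0.0, "y": 0.0, "z": 0.0, "rx": 0.0, "ry": 0.0, "rz": 0.0, "fingers": 0.0}, {"x": 0.0, "y": 0.0, "z": 0.0, "rx": 0.0, "ry": 0.0, "rz": 0.0, "fingers": 0.0}]'

```text
time: 5.03
ee_pos: [0.5318, -0.2742, 0.1405]
eef_rot: [0.734, 0.679, 0.0, 0.001]
ft_force: [5.3, -1.1, -3.4]
width: 0.0114
```

>>> drive_tool --plan '[{"x": 0.0, "y": 0.0057, "z": -0.0079, "rx": 0.0, "ry": 0.0, "rz": 0.0, "fingers": 0.0}, {"x": 0.0, "y": 0.0125, "z": -0.015, "rx": 0.0, "ry": 0.0, "rz": 0.0, "fingers": 0.0}, {"x": 0.0, "y": 0.0199, "z": -0.0214, "rx": 0.0, "ry": 0.0, "rz": 0.0, "fingers": 0.0}, {"x": 0.0, "y": 0.0279, "z": -0.027, "rx": 0.0, "ry": 0.0, "rz": 0.0, "fingers": 0.0}, {"x": 0.0, "y": 0.0365, "z": -0.0318, "rx": 0.0, "ry": 0.0, "rz": 0.0, "fingers": 0.0}, {"x": 0.0, "y": 0.0455, "z": -0.0357, "rx": 0.0, "ry": 0.0, "rz": 0.0, "fingers": 0.0}, {"x": 0.0, "y": 0.0548, "z": -0.0387, "rx": 0.0, "ry": 0.0, "rz": 0.0, "fingers": 0.0}, {"x": 0.0, "y": 0.0644, "z": -0.0407, "rx": 0.0, "ry": 0.0, "rz": 0.0, "fingers": 0.0}, {"x": 0.0, "y": 0.0741, "z": -0.0418, "rx": 0.0, "ry": 0.0, "rz": 0.0, "fingers": 0.0}, {"x": 0.0, "y": 0.0839, "z": -0.0419, "rx": 0.0, "ry": 0.0, "rz": 0.0, "fingers": 0.0}, {"x": 0.0, "y": 0.0937, "z": -0.041, "rx": 0.0, "ry": 0.0, "rz": 0.0, "fingers": 0.0}, {"x": 0.0, "y": 0.1033, "z": -0.0392, "rx": 0.0, "ry": 0.0, "rz": 0.0, "fingers": 0.0}]'

```text
time: 6.52
ee_pos: [0.6347, -0.2828, 0.1796]
eef_rot: [0.734, 0.679, -0.0, 0.0]
ft_force: [-4.2, -2.8, 2.4]
width: 0.0111
```

Run:
```python
from h import *
rep(); print(press(123,0,128+0))
c=cam("scene"); save(c,"s3.png",(170,220,350,390),4)
```

```text
t 6.53 p [ 0.6347 -0.2828  0.1796] q [ 7.344e-01  6.787e-01 -2.000e-04  2.000e-04] F [-4.2 -2.8  2.4] w 0.0111 j [-0.15  0.67  0.77  1.42 -0.47  1.24  0.58]
[ 634.43748852 -282.13644046  128.        ]
```

View pics/s3.png

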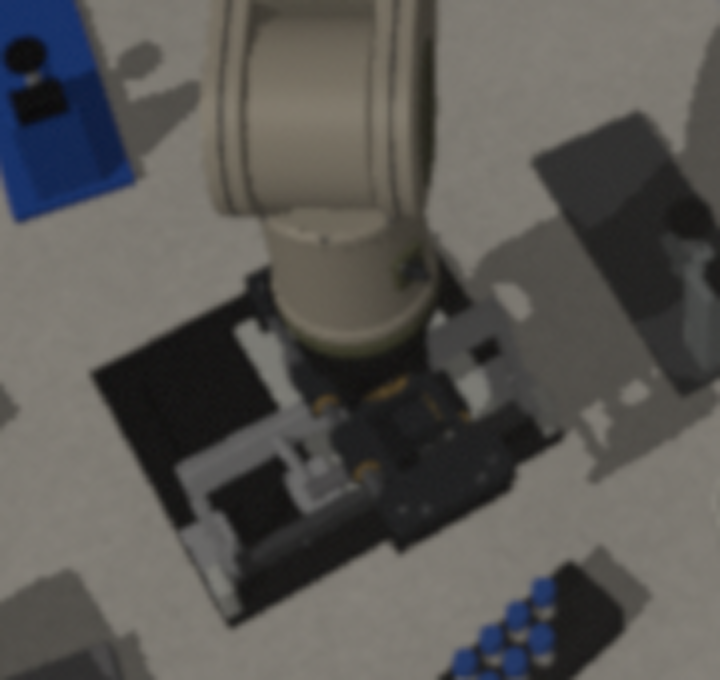

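The bar is up with the arm at the 1.2 rad position. Releasing and rising.

>>> drive_tool --plan '[{"x": 0.0, "y": 0.0, "z": 0.0, "rx": 0.0, "ry": 0.0, "rz": 0.0, "fingers": 0.35}, {"x": 0.0, "y": 0.0, "z": 0.0, "rx": 0.0, "ry": 0.0, "rz": 0.0, "fingers": 0.35}, {"x": 0.0, "y": 0.0, "z": 0.0, "rx": 0.0, "ry": 0.0, "rz": 0.0, "fingers": 0.35}, {"x": 0.0, "y": 0.0, "z": -0.02, "rx": 0.0, "ry": 0.0, "rz": 0.0, "fingers": 0.35}, {"x": 0.0, "y": 0.0, "z": -0.05, "rx": 0.0, "ry": 0.0, "rz": 0.0, "fingers": 0.35}, {"x": 0.0, "y": 0.0, "z": -0.09, "rx": 0.0, "ry": 0.0, "rz": 0.0, "fingers": 1.0}, {"x": 0.0, "y": -0.05, "z": -0.09, "rx": 0.0, "ry": 0.0, "rz": 0.0, "fingers": 1.0}, {"x": 0.0, "y": -0.1, "z": -0.09, "rx": 0.0, "ry": 0.0, "rz": 0.0, "fingers": 1.0}, {"x": 0.0, "y": -0.16, "z": -0.09, "rx": 0.0, "ry": 0.0, "rz": 0.0, "fingers": 1.0}, {"x": 0.0, "y": -0.18, "z": -0.09, "rx": 0.0, "ry": 0.0, "rz": 0.0, "fingers": 1.0}, {"x": 0.0, "y": -0.18, "z": -0.09, "rx": 0.0, "ry": 0.0, "rz": 0.0, "fingers": 1.0}]'

```text
time: 7.95
ee_pos: [0.454, -0.2686, 0.2711]
eef_rot: [0.735, 0.678, 0.002, 0.0]
ft_force: [0.2, 0.1, 0.2]
width: 0.0819
```

Run:
```python
from h import *
rep()
c=cam("wrist"); save(c,"w3.png"); W=cloud(c); np.save("Ww3.npy",W); np.save("Cw3.npy",c["color"])
c=cam("scene"); save(c,"s4.png",(170,220,350,390),4)
```

```text
t 7.95 p [ 0.454  -0.2686  0.2711] q [7.347e-01 6.784e-01 1.900e-03 3.000e-04] F [0.2 0.1 0.2] w 0.0819 j [-0.4   0.17  0.95  1.79 -0.15  1.26  0.51]
```

View pics/w3.png

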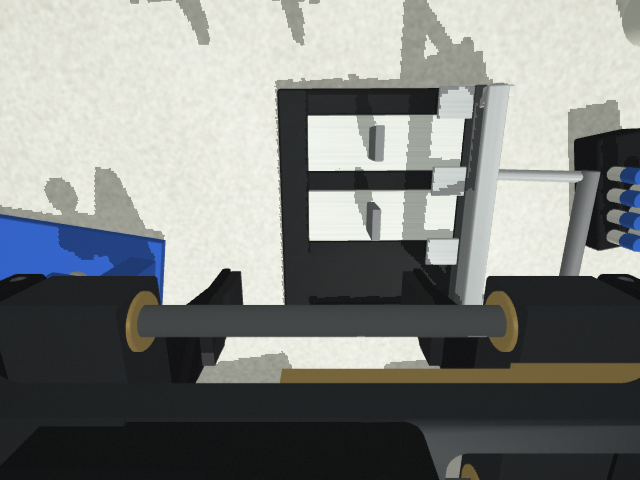

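View pics/s4.png

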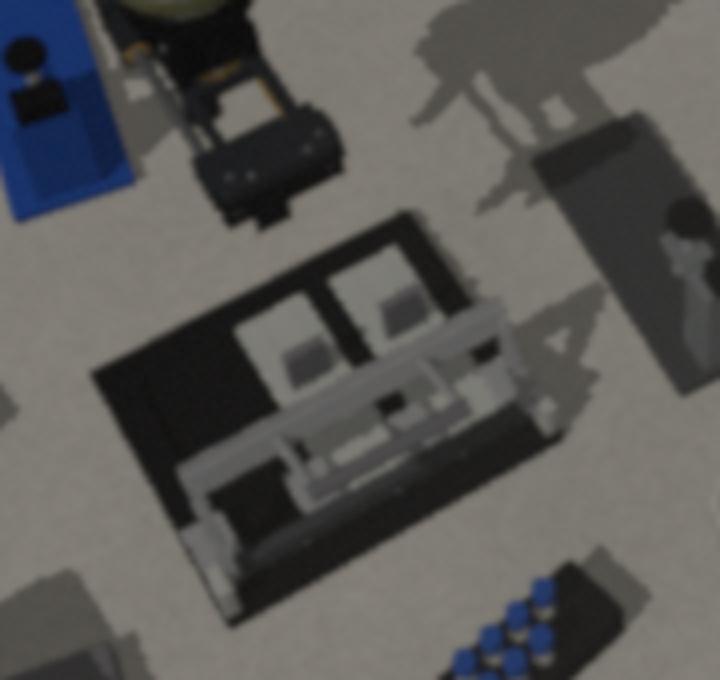

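Bar up (columns ~490). Both plates visible, with tabs at (377,142) and (375,220). Measuring them.

Run:
```python
from h import *
W=np.load("Ww3.npy"); C=np.load("Cw3.npy").astype(int)
a=np.radians(-4.4); ex=np.array([np.cos(a),np.sin(a)]); ey=np.array([-np.sin(a),np.cos(a)])
o=np.array([.5118,-.2727]); Q=np.dstack([(W[...,:2]-o)@ex*1000,(W[...,:2]-o)@ey*1000,W[...,2]*1000])
def s(m): P=Q[m]; P=P[~np.isnan(P).any(1)]; return len(P),np.round(np.percentile(P,[2,50,98],axis=0),1).tolist()
v,u=np.mgrid[0:480,0:640]
for n,(u0,u1,v0,v1) in {"tab1":(366,388,120,165),"tab2":(364,386,198,245)}.items():
    b=(u>u0)&(u<u1)&(v>v0)&(v<v1); print(n,s(b&(Q[...,2]>52)&(Q[...,2]<75)),"lower",s(b&(Q[...,2]>30)&(Q[...,2]<75)))
b=(u>250)&(u<480)&(v>70)&(v<265)
pl=b&(Q[...,2]>15)&(Q[...,2]<25)&(C.min(-1)>120)
print("p1",s(pl&(v<172))); print("p2",s(pl&(v>188)&(v<245)))
print("base",s(b&(Q[...,2]>5)&(Q[...,2]<17)&(C.max(-1)<90)&(u<430)))
print("bar",s((u>455)&(u<515)&(v>80)&(v<300)&(Q[...,2]>60)))
for l in ["plate1","plate1_tab"]:
    f=nets.find_in(l,"wrist"); print(l,[(np.round(a["centre"],3).tolist(),round(a["confidence"],2)) for a in f][:6])
```

```text
tab1 (384, [[-11.6, 55.9, 53.0], [-8.1, 70.4, 59.5], [-3.7, 84.4, 61.1]]) lower (503, [[-11.6, 55.8, 31.6], [-9.5, 70.4, 59.1], [-3.8, 84.4, 60.9]])
tab2 (321, [[-11.6, -16.0, 53.1], [-8.1, -0.6, 59.4], [-3.8, 13.1, 61.0]]) lower (451, [[-11.7, -15.9, 32.2], [-9.3, 0.2, 58.9], [-4.0, 13.3, 60.9]])
p1 (7798, [[-67.7, 45.5, 18.1], [7.1, 71.1, 19.7], [75.9, 95.0, 21.2]])
p2 (6585, [[-67.6, -26.3, 18.0], [7.1, -0.2, 19.7], [75.8, 23.7, 21.2]])
base (7315, [[-98.3, -56.4, 9.6], [-78.0, 41.0, 11.6], [43.9, 120.0, 16.0]])
bar (5626, [[-12.7, -45.3, 100.6], [60.8, 36.8, 115.4], [75.1, 106.1, 285.3]])
plate1 [([0.509, -0.272, 0.018], 0.56), ([0.748, -0.115, 0.007], 0.17)]
plate1_tab [([0.518, -0.204, 0.023], 0.7)]
```

```bash
cat >> h.py <<'E'
def gt(pts,yaw,tilt=0):
    """TCP targets mm (not grasp point), tilt deg about tool x"""
    s=st(); R0=R.from_quat(s["eef_rot"]).as_matrix(); p0=np.array(s["ee_pos"])
    for p in np.atleast_2d(pts):
        Rn=Rt(yaw)@R.from_rotvec([np.radians(tilt),0,0]).as_matrix()
        d=R0.T@(np.array(p)/1000-p0); rv=R.from_matrix(R0.T@Rn).as_rotvec()/(2*np.pi)
        print('{"x":%.4f,"y":%.4f,"z":%.4f,"rx":%.4f,"ry":%.4f,"rz":%.4f}'%(*d,*rv))
E
python3 - <<'E'
from h import *
rep(); gt([press(-48,70.7,160),press(-48,70.7,99),press(-103,70.7,99),press(-98,70.7,99)],-4.4,-8)
E
```

```text
t 8.15 p [ 0.4559 -0.2682  0.2701] q [ 7.340e-01  6.791e-01 -1.000e-04  4.000e-04] F [-0.  -0.6 -0.4] w 0.0863 j [-0.4   0.17  0.95  1.79 -0.15  1.26  0.51]
{"x":0.0705,"y":0.0080,"z":0.1100,"rx":-0.0221,"ry":0.0001,"rz":-0.0001}
{"x":0.0706,"y":0.0080,"z":0.1710,"rx":-0.0221,"ry":0.0001,"rz":-0.0001}
{"x":0.0705,"y":-0.0470,"z":0.1710,"rx":-0.0221,"ry":0.0001,"rz":-0.0001}
{"x":0.0705,"y":-0.0420,"z":0.1710,"rx":-0.0221,"ry":0.0001,"rz":-0.0001}
```

>>> drive_tool --plan '[{"x": 0.0705, "y": 0.008, "z": 0.06, "rx": -0.0222, "ry": 0.0, "rz": 0.0, "fingers": 1.0}, {"x": 0.0705, "y": 0.008, "z": 0.11, "rx": -0.0222, "ry": 0.0, "rz": 0.0, "fingers": 1.0}, {"x": 0.0705, "y": 0.008, "z": 0.11, "rx": -0.0222, "ry": 0.0, "rz": 0.0, "fingers": 1.0}, {"x": 0.0705, "y": 0.008, "z": 0.11, "rx": -0.0222, "ry": 0.0, "rz": 0.0, "fingers": 1.0}, {"x": 0.0705, "y": 0.008, "z": 0.13, "rx": -0.0222, "ry": 0.0, "rz": 0.0, "fingers": 1.0}, {"x": 0.0705, "y": 0.008, "z": 0.15, "rx": -0.0222, "ry": 0.0, "rz": 0.0, "fingers": 1.0}, {"x": 0.0705, "y": 0.008, "z": 0.165, "rx": -0.0222, "ry": 0.0, "rz": 0.0, "fingers": 1.0}, {"x": 0.0705, "y": 0.008, "z": 0.171, "rx": -0.0222, "ry": 0.0, "rz": 0.0, "fingers": 1.0}, {"x": 0.0705, "y": 0.008, "z": 0.171, "rx": -0.0222, "ry": 0.0, "rz": 0.0, "fingers": 1.0}]'

```text
time: 9.28
ee_pos: [0.4688, -0.1996, 0.0994]
eef_rot: [0.733, 0.677, 0.047, 0.052]
ft_force: [0.2, 0.2, 0.3]
width: 0.0872
```

Run:
```python
from h import *
rep(); gt([press(-103,70.7,99),press(-98,70.7,99)],-4.4,-8)
c=cam("wrist"); save(c,"w4.png")
c=cam("scene"); save(c,"s5.png",(170,220,350,390),4)
```

```text
t 9.28 p [ 0.4688 -0.1996  0.0994] q [0.7328 0.6769 0.0471 0.0517] F [0.2 0.2 0.3] w 0.0872 j [-0.42  0.29  0.84  2.09 -0.37  0.75  0.57]
{"x":0.0010,"y":-0.0541,"z":-0.0072,"rx":0.0001,"ry":0.0002,"rz":-0.0004}
{"x":0.0010,"y":-0.0491,"z":-0.0065,"rx":0.0001,"ry":0.0002,"rz":-0.0004}
```

View pics/w4.png

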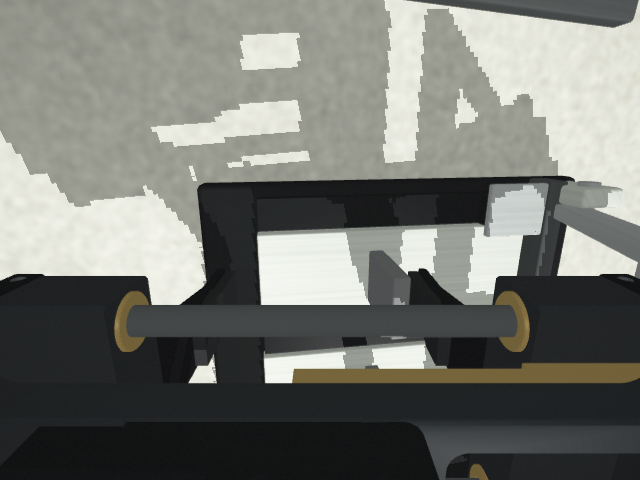

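View pics/s5.png

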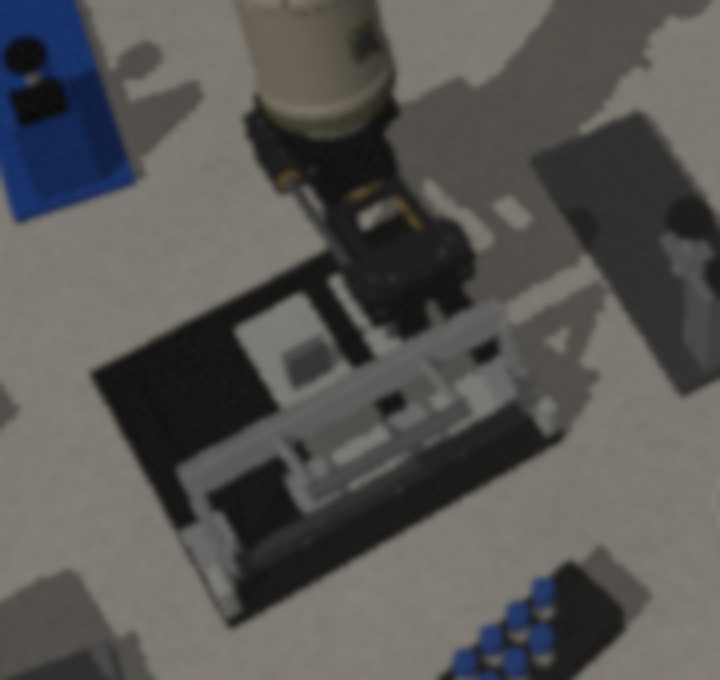

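Rear finger stands behind the tab (tab column 388, finger 420). Dragging.

>>> drive_tool --plan '[{"x": 0.001, "y": -0.01, "z": -0.001, "rx": 0.0, "ry": 0.0, "rz": 0.0, "fingers": 1.0}, {"x": 0.001, "y": -0.02, "z": -0.0025, "rx": 0.0, "ry": 0.0, "rz": 0.0, "fingers": 1.0}, {"x": 0.001, "y": -0.03, "z": -0.004, "rx": 0.0, "ry": 0.0, "rz": 0.0, "fingers": 1.0}, {"x": 0.001, "y": -0.04, "z": -0.0055, "rx": 0.0, "ry": 0.0, "rz": 0.0, "fingers": 1.0}, {"x": 0.001, "y": -0.0475, "z": -0.0065, "rx": 0.0, "ry": 0.0, "rz": 0.0, "fingers": 1.0}, {"x": 0.001, "y": -0.054, "z": -0.0072, "rx": 0.0, "ry": 0.0, "rz": 0.0, "fingers": 1.0}, {"x": 0.001, "y": -0.054, "z": -0.0072, "rx": 0.0, "ry": 0.0, "rz": 0.0, "fingers": 1.0}, {"x": 0.001, "y": -0.047, "z": -0.0065, "rx": 0.0, "ry": 0.0, "rz": 0.0, "fingers": 1.0}, {"x": 0.001, "y": -0.035, "z": -0.04, "rx": 0.0, "ry": 0.0, "rz": 0.0, "fingers": 1.0}, {"x": 0.001, "y": -0.01, "z": -0.08, "rx": 0.0222, "ry": 0.0, "rz": 0.0, "fingers": 1.0}, {"x": 0.001, "y": -0.01, "z": -0.09, "rx": 0.0222, "ry": 0.0, "rz": 0.0, "fingers": 1.0}, {"x": 0.001, "y": -0.01, "z": -0.09, "rx": 0.0222, "ry": 0.0, "rz": 0.0, "fingers": 1.0}]'

```text
time: 10.88
ee_pos: [0.4461, -0.196, 0.186]
eef_rot: [0.734, 0.679, 0.0, 0.0]
ft_force: [-0.4, -0.7, -0.0]
width: 0.0872
```

```bash
cat >> h.py <<'E'
def Qof(c,o,yaw):
    W=cloud(c); a=np.radians(yaw); ex=np.array([np.cos(a),np.sin(a)]); ey=np.array([-np.sin(a),np.cos(a)])
    d=W[...,:2]*1000-np.array(o); return np.dstack([d@ex,d@ey,W[...,2]*1000])
PO=(511.8,-272.7); PY=-4.4
E
python3 - <<'E'
from h import *
rep()
c=cam("wrist"); save(c,"w5.png"); Q=Qof(c,PO,PY); 
m=(Q[...,2]>50)&(Q[...,2]<64)&(abs(Q[...,1]-71)<25)&(Q[...,0]<20)&(Q[...,0]>-90)
P=Q[m]; print(len(P),np.percentile(P,[2,50,98],axis=0).round(1))
c=cam("top"); save(c,"t3.png",(350,170,470,270),6)
E
```

```text
t 10.88 p [ 0.4461 -0.196   0.186 ] q [7.343e-01 6.789e-01 1.000e-04 5.000e-04] F [-0.4 -0.7 -0. ] w 0.0872 j [-0.54  0.15  0.93  1.99 -0.14  1.07  0.38]
545 [[-62.9  57.2  51.4]
 [-59.3  72.6  59.5]
 [-55.3  86.1  60.9]]
```

View pics/w5.png

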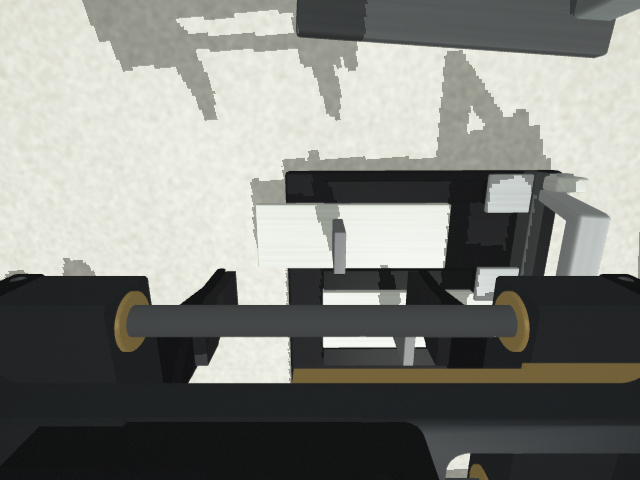

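The plate slid out to (258–450, 205–268); tab at (339,245), press x −59. Grasping it.

Run:
```python
from h import *
go([press(-59.1,71.4,90),press(-59.1,71.4,54)],-4.4)
```

```text
{"x":-0.0003,"y":0.0135,"z":0.0441,"rx":-0.0001,"ry":-0.0001,"rz":-0.0003}
{"x":-0.0003,"y":0.0135,"z":0.0801,"rx":-0.0001,"ry":-0.0001,"rz":-0.0003}
```

>>> drive_tool --plan '[{"x": 0.0, "y": 0.0135, "z": 0.02, "rx": 0.0, "ry": 0.0, "rz": 0.0, "fingers": 0.6}, {"x": 0.0, "y": 0.0135, "z": 0.045, "rx": 0.0, "ry": 0.0, "rz": 0.0, "fingers": 0.6}, {"x": 0.0, "y": 0.0135, "z": 0.065, "rx": 0.0, "ry": 0.0, "rz": 0.0, "fingers": 0.6}, {"x": 0.0, "y": 0.0135, "z": 0.08, "rx": 0.0, "ry": 0.0, "rz": 0.0, "fingers": 0.6}, {"x": 0.0, "y": 0.0135, "z": 0.08, "rx": 0.0, "ry": 0.0, "rz": 0.0, "fingers": 0.0}, {"x": 0.0, "y": 0.0135, "z": 0.08, "rx": 0.0, "ry": 0.0, "rz": 0.0, "fingers": 0.0}, {"x": 0.0, "y": 0.0135, "z": 0.08, "rx": 0.0, "ry": 0.0, "rz": 0.0, "fingers": 0.0}, {"x": 0.0, "y": 0.0135, "z": 0.08, "rx": 0.0, "ry": 0.0, "rz": 0.0, "fingers": 0.0}, {"x": 0.0, "y": 0.0135, "z": 0.08, "rx": 0.0, "ry": 0.0, "rz": 0.0, "fingers": 0.0}, {"x": 0.0, "y": 0.0135, "z": 0.08, "rx": 0.0, "ry": 0.0, "rz": 0.0, "fingers": 0.0}, {"x": 0.0, "y": 0.0135, "z": 0.08, "rx": 0.0, "ry": 0.0, "rz": 0.0, "fingers": 0.0}]' --squeeze 35.0

```text
time: 12.35
ee_pos: [0.4595, -0.1968, 0.1065]
eef_rot: [0.734, 0.679, 0.0, -0.0]
ft_force: [-1.0, 0.9, 3.8]
width: 0.0077
```

Run:
```python
from h import *
rep()
# lift then to hover: tab point = plate -12 in gauge x ; plate centre at gauge (-110,0)
go([press(-59.1,71.4,110),gauge(-122,0,100)],-8.0)
```

```text
t 12.35 p [ 0.4595 -0.1968  0.1065] q [ 7.343e-01  6.788e-01  1.000e-04 -1.000e-04] F [-1.   0.9  3.8] w 0.0077 j [-0.44  0.35  0.86  2.02 -0.33  0.92  0.52]
{"x":-0.0002,"y":-0.0011,"z":-0.0545,"rx":0.0000,"ry":-0.0000,"rz":0.0097}
{"x":0.1911,"y":-0.0620,"z":-0.0444,"rx":0.0000,"ry":-0.0000,"rz":0.0097}
```

>>> drive_tool --plan '[{"x": 0.0, "y": 0.0, "z": -0.01, "rx": 0.0, "ry": 0.0, "rz": 0.0, "fingers": 0.0}, {"x": 0.0, "y": 0.0, "z": -0.025, "rx": 0.0, "ry": 0.0, "rz": 0.0, "fingers": 0.0}, {"x": 0.0, "y": 0.0, "z": -0.045, "rx": 0.0, "ry": 0.0, "rz": 0.0, "fingers": 0.0}, {"x": 0.02, "y": -0.01, "z": -0.045, "rx": 0.0, "ry": 0.0, "rz": 0.0097, "fingers": 0.0}, {"x": 0.06, "y": -0.02, "z": -0.045, "rx": 0.0, "ry": 0.0, "rz": 0.0097, "fingers": 0.0}, {"x": 0.1, "y": -0.035, "z": -0.045, "rx": 0.0, "ry": 0.0, "rz": 0.0097, "fingers": 0.0}, {"x": 0.14, "y": -0.05, "z": -0.045, "rx": 0.0, "ry": 0.0, "rz": 0.0097, "fingers": 0.0}, {"x": 0.175, "y": -0.062, "z": -0.045, "rx": 0.0, "ry": 0.0, "rz": 0.0097, "fingers": 0.0}, {"x": 0.191, "y": -0.062, "z": -0.045, "rx": 0.0, "ry": 0.0, "rz": 0.0097, "fingers": 0.0}, {"x": 0.191, "y": -0.062, "z": -0.045, "rx": 0.0, "ry": 0.0, "rz": 0.0097, "fingers": 0.0}]'

```text
time: 13.6
ee_pos: [0.4132, -0.0012, 0.152]
eef_rot: [0.754, 0.657, 0.001, 0.0]
ft_force: [-0.9, -0.5, -2.6]
width: 0.0076
```

Run:
```python
from h import *
rep()
c=cam("wrist"); save(c,"w6.png"); np.save("Qw6.npy",cloud(c))
c=cam("top"); save(c,"t4.png",(280,130,480,280),4); W=cloud(c)
def rect(P):
    (c,s,a)=cv2.minAreaRect((P[:,:2]*1000).astype(np.float32)); return np.round(c,1),np.round(s,1),round(a,2)
```

```text
t 13.6 p [ 0.4132 -0.0012  0.152 ] q [7.541e-01 6.567e-01 6.000e-04 2.000e-04] F [-0.9 -0.5 -2.6] w 0.0076 j [-0.91 -0.04  0.81  2.19  0.04  0.98 -0.26]
```

View pics/w6.png

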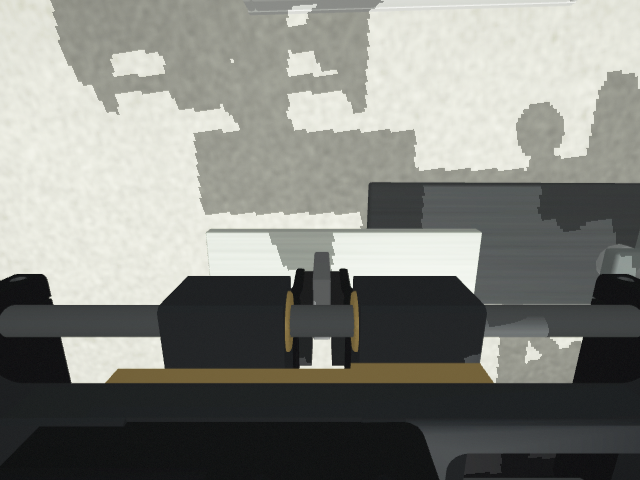

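View pics/t4.png

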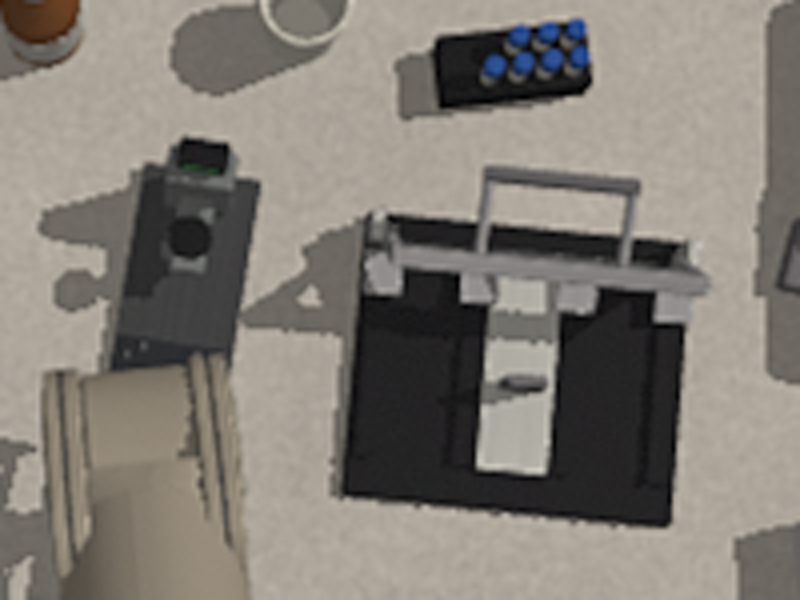

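Run:
```python
from h import *
W=np.load("Qw6.npy")*1000
z=W[...,2]
# anvil points
m=(z>8)&(z<17)&(W[...,1]>-40)&(W[...,0]>430)
v,u=np.where(m); print(len(v),u.min(),u.max(),v.min(),v.max())
# left edge: for each column, topmost row
pts=[];
for uu in range(385,600,5):
    col=np.where(m[170:260,uu])[0]
    if len(col): pts.append(W[170+col[0],uu])
pts=np.array(pts); k=np.polyfit(pts[:,0],pts[:,1],1); print("left edge yaw",np.degrees(np.arctan(k[0])),"y at x=530",np.polyval(k,530), np.std(pts[:,1]-np.polyval(k,pts[:,0])))
fr_=[]
for vv in range(188,225,3):
    row=np.where(m[vv,340:420])[0]
    if len(row): fr_.append(W[vv,340+row[0]])
fr_=np.array(fr_); print("front",fr_.mean(0),np.round(fr_[[0,-1]],1))
# plate
m=(z>50)&(z<80)&(W[...,0]>300)&(W[...,0]<520)
pts=[]
for uu in range(215,475,6):
    col=np.where(m[215:260,uu])[0]
    if len(col): pts.append(W[215+col[0]+1,uu])
pts=np.array(pts); k=np.polyfit(pts[:,0],pts[:,1],1); print("plate yaw",np.degrees(np.arctan(k[0])),"z",np.polyfit(pts[:,0],pts[:,2],1),pts[:,2].mean(),"x",pts[:,0].min(),pts[:,0].max(),"y mid",np.polyval(k,pts[:,0].mean()))
```

```text
18921 315 639 0 277
left edge yaw -8.054424905842934 y at x=530 27.237001478456776 0.14118511555798463
front [449.93509861  22.74160022   9.18812567] [[451.9  35.2   9.9]
 [448.   10.2   9.4]]
plate yaw -7.92084405860759 z [9.91932512e-04 6.14295487e+01] 61.855166591775266 x 358.78579724202643 498.99268246539464 y mid 22.20511571960708
```

```bash
python3 - <<'E'
from h import *
W=np.load("Qw6.npy")*1000
for (u,v) in [(220,250),(240,260),(420,250),(460,260),(380,245)]: print(u,v,W[v,u].round(1))
sub=W[232:270,208:300]; print(np.nanpercentile(sub[...,2],[5,50,95]))
sub=W[240:262,390:470]; print(np.nanpercentile(sub[...,2],[5,50,95]), "anvil",np.nanmedian(W[200:225,440:520,2]),"table",np.nanmedian(W[100:160,440:500,2]))
E
sed -i 's/gauge=fr((533.5,-18.5),-8.0)/gauge=fr((534.0,-18.4),-8.0)/' h.py
python3 -c "
from h import *
rep(); go([gauge(-110,0,100),gauge(-90,0.7,61.5),gauge(-8,.7,61.5),gauge(-8,.7,55.5)],-8.0)"
```

```text
220 250 [360.6  21.4  65.7]
240 260 [370.   13.9  64.8]
420 250 [468.5   6.6  66.5]
460 260 [490.2  -2.6  65.5]
380 245 [447.3  12.2  65.8]
[63.9786618  65.04576711 66.08243385]
[64.09501469 65.12969044 66.2381544 ] anvil 11.730737820719511 table -0.2733502116832598
t 13.7 p [ 0.413  -0.0027  0.1516] q [ 7.550e-01  6.557e-01 -0.000e+00  3.000e-04] F [ 0.6 -0.2 -2.7] w 0.0079 j [-0.91 -0.04  0.81  2.19  0.04  0.98 -0.26]
{"x":0.0013,"y":0.0120,"z":0.0006,"rx":0.0001,"ry":0.0001,"rz":-0.0002}
{"x":0.0020,"y":0.0320,"z":0.0391,"rx":0.0001,"ry":0.0001,"rz":-0.0002}
{"x":0.0021,"y":0.1140,"z":0.0392,"rx":0.0001,"ry":0.0001,"rz":-0.0002}
{"x":0.0021,"y":0.1140,"z":0.0452,"rx":0.0001,"ry":0.0001,"rz":-0.0002}
```

The plate is level, unslipped and aligned (yaw −7.9°). Inserting it under the foot.

>>> drive_tool --plan '[{"x": 0.002, "y": 0.032, "z": 0.01, "rx": 0.0, "ry": 0.0, "rz": 0.0, "fingers": 0.0}, {"x": 0.002, "y": 0.032, "z": 0.03, "rx": 0.0, "ry": 0.0, "rz": 0.0, "fingers": 0.0}, {"x": 0.002, "y": 0.032, "z": 0.039, "rx": 0.0, "ry": 0.0, "rz": 0.0, "fingers": 0.0}, {"x": 0.002, "y": 0.032, "z": 0.039, "rx": 0.0, "ry": 0.0, "rz": 0.0, "fingers": 0.0}, {"x": 0.002, "y": 0.05, "z": 0.039, "rx": 0.0, "ry": 0.0, "rz": 0.0, "fingers": 0.0}, {"x": 0.002, "y": 0.07, "z": 0.039, "rx": 0.0, "ry": 0.0, "rz": 0.0, "fingers": 0.0}, {"x": 0.002, "y": 0.09, "z": 0.039, "rx": 0.0, "ry": 0.0, "rz": 0.0, "fingers": 0.0}, {"x": 0.002, "y": 0.107, "z": 0.039, "rx": 0.0, "ry": 0.0, "rz": 0.0, "fingers": 0.0}, {"x": 0.002, "y": 0.114, "z": 0.039, "rx": 0.0, "ry": 0.0, "rz": 0.0, "fingers": 0.0}, {"x": 0.002, "y": 0.114, "z": 0.042, "rx": 0.0, "ry": 0.0, "rz": 0.0, "fingers": 0.0}, {"x": 0.002, "y": 0.114, "z": 0.0445, "rx": 0.0, "ry": 0.0, "rz": 0.0, "fingers": 0.0}, {"x": 0.002, "y": 0.114, "z": 0.0455, "rx": 0.0, "ry": 0.0, "rz": 0.0, "fingers": 0.0}]'

```text
time: 15.2
ee_pos: [0.5252, -0.0154, 0.1065]
eef_rot: [0.755, 0.656, -0.0, -0.001]
ft_force: [-10.4, 0.7, 22.1]
width: 0.0074
```

Run:
```python
from h import *
rep(); go(gauge(-8,.7,55.5),-8)
c=cam("wrist"); save(c,"w7.png"); W=cloud(c)*1000; print(np.nanpercentile(W[232:262,210:300,2],[5,50,95]),np.nanpercentile(W[245:262,390:460,2],[5,50,95]))
c=cam("scene"); save(c,"s6.png",(280,200,420,340),5)
```

```text
t 15.2 p [ 0.5252 -0.0154  0.1065] q [ 7.547e-01  6.561e-01 -0.000e+00 -7.000e-04] F [-10.4   0.7  22.1] w 0.0074 j [-0.73  0.39  0.79  1.95 -0.34  0.94  0.09]
{"x":-0.0010,"y":0.0012,"z":-0.0000,"rx":-0.0002,"ry":-0.0001,"rz":0.0000}
[18.62982355 19.60818507 20.61600664] [18.62559486 19.67167399 20.66651169]
```

View pics/w7.png

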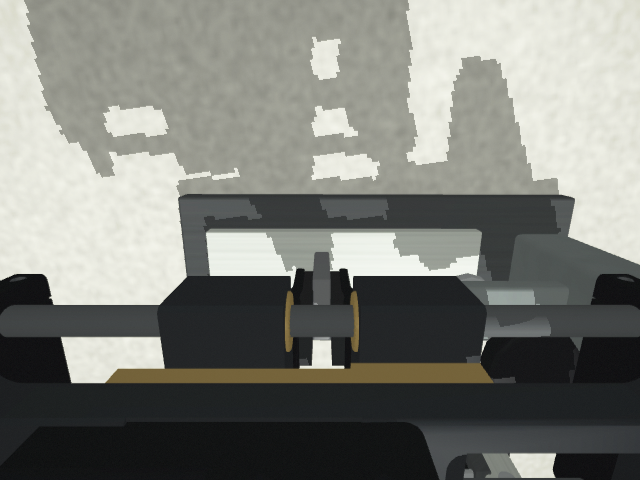

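View pics/s6.png

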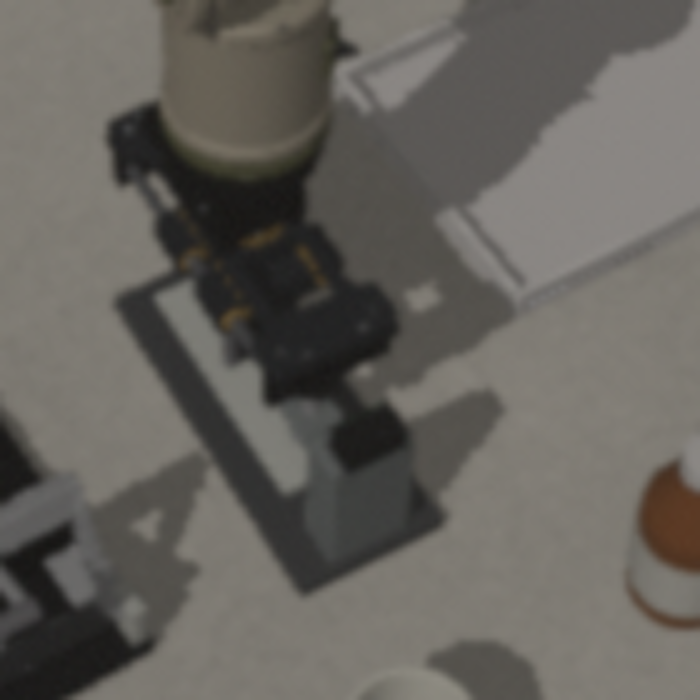

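Plate lies flat on the anvil (top 19.6 mm both ends). Releasing the light down-pressure, opening, and rising.

>>> drive_tool --plan '[{"x": 0.0, "y": 0.0, "z": -0.0015, "rx": 0.0, "ry": 0.0, "rz": 0.0, "fingers": 0.0}, {"x": 0.0, "y": 0.0, "z": -0.0015, "rx": 0.0, "ry": 0.0, "rz": 0.0, "fingers": 0.3}, {"x": 0.0, "y": 0.0, "z": -0.0015, "rx": 0.0, "ry": 0.0, "rz": 0.0, "fingers": 0.3}, {"x": 0.0, "y": 0.0, "z": -0.0015, "rx": 0.0, "ry": 0.0, "rz": 0.0, "fingers": 0.3}, {"x": 0.0, "y": 0.0, "z": -0.01, "rx": 0.0, "ry": 0.0, "rz": 0.0, "fingers": 0.3}, {"x": 0.0, "y": 0.0, "z": -0.03, "rx": 0.0, "ry": 0.0, "rz": 0.0, "fingers": 0.3}, {"x": 0.0, "y": 0.0, "z": -0.065, "rx": 0.0, "ry": 0.0, "rz": 0.0, "fingers": 0.0}, {"x": 0.0, "y": 0.0, "z": -0.085, "rx": 0.0, "ry": 0.0, "rz": 0.0, "fingers": 0.0}, {"x": 0.0, "y": 0.0, "z": -0.085, "rx": 0.0, "ry": 0.0, "rz": 0.0, "fingers": 0.0}, {"x": 0.0, "y": 0.0, "z": -0.085, "rx": 0.0, "ry": 0.0, "rz": 0.0, "fingers": 0.0}]'

```text
time: 16.55
ee_pos: [0.5254, -0.0153, 0.1904]
eef_rot: [0.755, 0.656, -0.0, -0.0]
ft_force: [-0.3, 0.3, -1.2]
width: 0.0012
```

```bash
cat >> h.py <<'E'
GO=(534.0,-18.4); GY=-8.0
def pct(P): return len(P),np.nanpercentile(P,[2,50,98],axis=0).round(1).tolist()
E
python3 - <<'E'
from h import *
rep()
c=cam("wrist"); save(c,"w8.png"); 
Q=Qof(c,GO,GY)
c=cam("top"); save(c,"t5.png",(280,130,380,280),4); Qt=Qof(c,GO,GY)
for q in (Q,Qt):
  print("tab",pct(q[(q[...,2]>45)&(q[...,2]<64)&(abs(q[...,1])<22)&(q[...,0]<20)&(q[...,0]>-60)]))
  print("knob",pct(q[(q[...,2]>90)&(q[...,2]<106)&(abs(q[...,1])<25)&(abs(q[...,0]-62)<22)]))
E
```

```text
t 16.55 p [ 0.5254 -0.0153  0.1904] q [ 7.546e-01  6.562e-01 -2.000e-04 -3.000e-04] F [-0.3  0.3 -1.2] w 0.0012 j [-0.81  0.26  0.86  1.89 -0.22  1.1  -0.  ]
tab (540, [[-12.7, -12.1, 48.1], [-8.5, 3.8, 59.4], [-5.1, 16.3, 60.9]])
knob (1617, [[47.9, -8.2, 94.7], [64.2, 5.3, 99.5], [76.7, 15.0, 100.9]])
tab (0, [nan, nan, nan])
knob (0, [nan, nan, nan])
  return np.nanmean(a, axis, out=out, keepdims=keepdims)
```

View pics/w8.png

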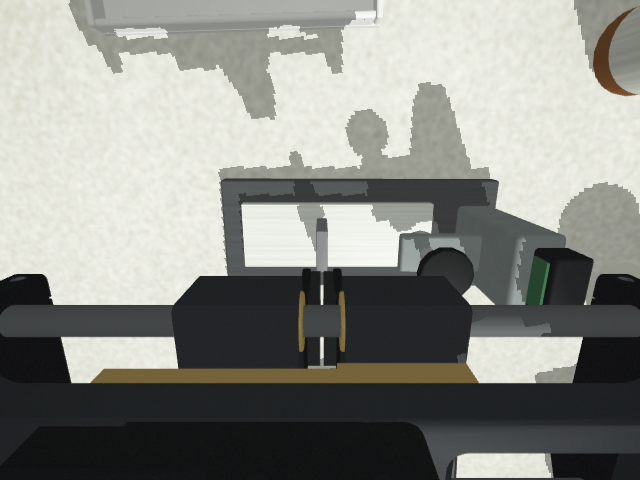

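View pics/t5.png

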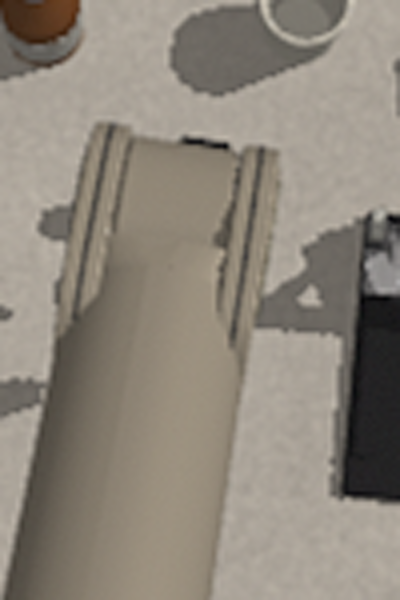

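Run:
```python
from h import *
gt([gauge(62,-.3,190),gauge(62,-.3,151)],-8.0)
```

```text
{"x":-0.0020,"y":0.0711,"z":-0.0001,"rx":-0.0002,"ry":0.0001,"rz":0.0000}
{"x":-0.0020,"y":0.0711,"z":0.0389,"rx":-0.0002,"ry":0.0001,"rz":0.0000}
```

>>> drive_tool --plan '[{"x": -0.002, "y": 0.03, "z": 0.0, "rx": 0.0, "ry": 0.0, "rz": 0.0, "fingers": 0.0}, {"x": -0.002, "y": 0.06, "z": 0.0, "rx": 0.0, "ry": 0.0, "rz": 0.0, "fingers": 0.0}, {"x": -0.002, "y": 0.071, "z": 0.0, "rx": 0.0, "ry": 0.0, "rz": 0.0, "fingers": 0.0}, {"x": -0.002, "y": 0.071, "z": 0.0, "rx": 0.0, "ry": 0.0, "rz": 0.0, "fingers": 0.0}, {"x": -0.002, "y": 0.071, "z": 0.01, "rx": 0.0, "ry": 0.0, "rz": 0.0, "fingers": 0.0}, {"x": -0.002, "y": 0.071, "z": 0.018, "rx": 0.0, "ry": 0.0, "rz": 0.0, "fingers": 0.0}, {"x": -0.002, "y": 0.071, "z": 0.024, "rx": 0.0, "ry": 0.0, "rz": 0.0, "fingers": 0.0}, {"x": -0.002, "y": 0.071, "z": 0.03, "rx": 0.0, "ry": 0.0, "rz": 0.0, "fingers": 0.0}, {"x": -0.002, "y": 0.071, "z": 0.036, "rx": 0.0, "ry": 0.0, "rz": 0.0, "fingers": 0.0}, {"x": -0.002, "y": 0.071, "z": 0.039, "rx": 0.0, "ry": 0.0, "rz": 0.0, "fingers": 0.0}, {"x": -0.002, "y": 0.071, "z": 0.039, "rx": 0.0, "ry": 0.0, "rz": 0.0, "fingers": 0.0}]'

```text
time: 18.02
ee_pos: [0.5957, -0.0272, 0.1518]
eef_rot: [0.755, 0.656, -0.0, -0.0]
ft_force: [-3.7, 1.7, 5.2]
width: 0.0004
```

>>> drive_tool --plan '[{"x": 0.0, "y": 0.0, "z": 0.001, "rx": 0.0, "ry": 0.0, "rz": 0.0, "fingers": 0.0}, {"x": 0.0, "y": 0.0, "z": 0.001, "rx": 0.0, "ry": 0.0, "rz": 0.0, "fingers": 0.0}]'

```text
time: 18.27
ee_pos: [0.5959, -0.0272, 0.1511]
eef_rot: [0.755, 0.656, 0.0, -0.0]
ft_force: [-4.2, 1.7, 4.8]
width: 0.0008
```

>>> drive_tool --plan '[{"x": 0.0, "y": 0.0, "z": 0.001, "rx": 0.0, "ry": 0.0, "rz": 0.0, "fingers": 0.0}, {"x": 0.0, "y": 0.0, "z": 0.002, "rx": 0.0, "ry": 0.0, "rz": 0.0, "fingers": 0.0}, {"x": 0.0, "y": 0.0, "z": 0.002, "rx": 0.0, "ry": 0.0, "rz": 0.0, "fingers": 0.0}]'

```text
time: 18.65
ee_pos: [0.596, -0.0273, 0.1501]
eef_rot: [0.755, 0.656, 0.0, -0.0]
ft_force: [-8.2, 2.5, 17.5]
width: 0.0003
```

Force rose from 5 to 17.5 N at 20 mm travel, so the foot stands on the plate. Holding about 1 s, then rising.

>>> drive_tool --plan '[{"x": 0.0, "y": 0.0, "z": 0.0, "rx": 0.0, "ry": 0.0, "rz": 0.0, "fingers": 0.0}, {"x": 0.0, "y": 0.0, "z": 0.0, "rx": 0.0, "ry": 0.0, "rz": 0.0, "fingers": 0.0}, {"x": 0.0, "y": 0.0, "z": 0.0, "rx": 0.0, "ry": 0.0, "rz": 0.0, "fingers": 0.0}, {"x": 0.0, "y": 0.0, "z": 0.0, "rx": 0.0, "ry": 0.0, "rz": 0.0, "fingers": 0.0}, {"x": 0.0, "y": 0.0, "z": 0.0, "rx": 0.0, "ry": 0.0, "rz": 0.0, "fingers": 0.0}, {"x": 0.0, "y": 0.0, "z": 0.0, "rx": 0.0, "ry": 0.0, "rz": 0.0, "fingers": 0.0}, {"x": 0.0, "y": 0.0, "z": 0.0, "rx": 0.0, "ry": 0.0, "rz": 0.0, "fingers": 0.0}, {"x": 0.0, "y": 0.0, "z": -0.01, "rx": 0.0, "ry": 0.0, "rz": 0.0, "fingers": 0.0}, {"x": 0.0, "y": 0.0, "z": -0.025, "rx": 0.0, "ry": 0.0, "rz": 0.0, "fingers": 0.0}, {"x": 0.0, "y": -0.02, "z": -0.04, "rx": 0.0, "ry": 0.0, "rz": 0.0, "fingers": 0.0}, {"x": 0.0, "y": -0.07, "z": -0.04, "rx": 0.0, "ry": 0.0, "rz": 0.0, "fingers": 0.3}, {"x": 0.0, "y": -0.07, "z": -0.04, "rx": 0.0, "ry": 0.0, "rz": 0.0, "fingers": 0.3}]'

```text
time: 20.15
ee_pos: [0.5238, -0.0174, 0.1887]
eef_rot: [0.755, 0.656, 0.0, -0.002]
ft_force: [0.1, -0.4, 0.6]
width: 0.0135
```

Run:
```python
from h import *
rep()
c=cam("wrist"); save(c,"w9.png"); 
q=Qof(c,GO,GY)
P=q[(q[...,2]>50)&(q[...,2]<64)&(abs(q[...,1])<22)&(q[...,0]<20)&(q[...,0]>-60)]; print("tab",pct(P))
P=q[(q[...,2]>90)&(q[...,2]<106)&(abs(q[...,1])<25)&(abs(q[...,0]-62)<22)]; print("knob",pct(P))
go([gauge(-8.7,.7,90),gauge(-8.7,.7,55.5)],-8)
```

```text
t 20.15 p [ 0.5238 -0.0174  0.1887] q [ 7.546e-01  6.561e-01  2.000e-04 -1.500e-03] F [ 0.1 -0.4  0.6] w 0.0135 j [-0.82  0.26  0.88  1.89 -0.23  1.09  0.01]
tab (532, [[-12.8, -12.2, 52.7], [-8.7, 3.1, 59.5], [-5.3, 16.3, 60.8]])
knob (1508, [[47.5, -2.5, 94.2], [61.6, 6.1, 99.5], [76.7, 15.2, 100.8]])
{"x":0.0006,"y":-0.0004,"z":0.0484,"rx":0.0001,"ry":-0.0003,"rz":0.0001}
{"x":0.0005,"y":-0.0004,"z":0.0829,"rx":0.0001,"ry":-0.0003,"rz":0.0001}
```

View pics/w9.png

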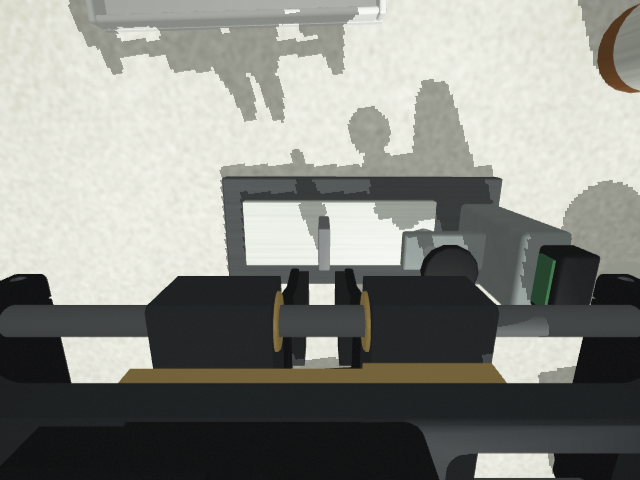

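Plate unmoved, knob back up (99.5 mm). Regripping.

>>> drive_tool --plan '[{"x": 0.0005, "y": -0.0004, "z": 0.03, "rx": 0.0, "ry": 0.0, "rz": 0.0, "fingers": 0.35}, {"x": 0.0005, "y": -0.0004, "z": 0.055, "rx": 0.0, "ry": 0.0, "rz": 0.0, "fingers": 0.35}, {"x": 0.0005, "y": -0.0004, "z": 0.075, "rx": 0.0, "ry": 0.0, "rz": 0.0, "fingers": 0.35}, {"x": 0.0005, "y": -0.0004, "z": 0.0825, "rx": 0.0, "ry": 0.0, "rz": 0.0, "fingers": 0.35}, {"x": 0.0005, "y": -0.0004, "z": 0.0825, "rx": 0.0, "ry": 0.0, "rz": 0.0, "fingers": 0.0}, {"x": 0.0005, "y": -0.0004, "z": 0.0825, "rx": 0.0, "ry": 0.0, "rz": 0.0, "fingers": 0.0}, {"x": 0.0005, "y": -0.0004, "z": 0.0825, "rx": 0.0, "ry": 0.0, "rz": 0.0, "fingers": 0.0}, {"x": 0.0005, "y": -0.0004, "z": 0.0825, "rx": 0.0, "ry": 0.0, "rz": 0.0, "fingers": 0.0}, {"x": 0.0005, "y": -0.0004, "z": 0.0825, "rx": 0.0, "ry": 0.0, "rz": 0.0, "fingers": 0.0}]'

```text
time: 21.32
ee_pos: [0.5265, -0.017, 0.107]
eef_rot: [0.755, 0.656, 0.001, 0.0]
ft_force: [-2.1, -0.1, 6.8]
width: 0.0079
```

```bash
cat >> h.py <<'E'
tray=fr((503.0,269.7),-6.45)
E
python3 - <<'E'
from h import *
rep()
go([gauge(-8.7,.7,62),gauge(-110,.7,62)],-8); go([gauge(-110,.7,110),tray(-12,80,110),tray(-12,80,60)],-6.45)
E
```

```text
t 21.32 p [ 0.5265 -0.017   0.107 ] q [7.546e-01 6.561e-01 5.000e-04 0.000e+00] F [-2.1 -0.1  6.8] w 0.0079 j [-0.74  0.4   0.81  1.95 -0.35  0.94  0.1 ]
{"x":0.0004,"y":-0.0010,"z":-0.0060,"rx":0.0001,"ry":-0.0001,"rz":0.0000}
{"x":0.0004,"y":-0.1023,"z":-0.0061,"rx":0.0001,"ry":-0.0001,"rz":0.0000}
{"x":0.0004,"y":-0.1023,"z":-0.0541,"rx":0.0001,"ry":-0.0001,"rz":-0.0043}
{"x":0.3603,"y":-0.0772,"z":-0.0538,"rx":0.0001,"ry":-0.0001,"rz":-0.0043}
{"x":0.3603,"y":-0.0772,"z":-0.0038,"rx":0.0001,"ry":-0.0001,"rz":-0.0043}
```

>>> drive_tool --plan '[{"x": 0.0, "y": 0.0, "z": -0.003, "rx": 0.0, "ry": 0.0, "rz": 0.0, "fingers": 0.0}, {"x": 0.0, "y": 0.0, "z": -0.006, "rx": 0.0, "ry": 0.0, "rz": 0.0, "fingers": 0.0}, {"x": 0.0, "y": -0.02, "z": -0.006, "rx": 0.0, "ry": 0.0, "rz": 0.0, "fingers": 0.0}, {"x": 0.0, "y": -0.045, "z": -0.006, "rx": 0.0, "ry": 0.0, "rz": 0.0, "fingers": 0.0}, {"x": 0.0, "y": -0.07, "z": -0.006, "rx": 0.0, "ry": 0.0, "rz": 0.0, "fingers": 0.0}, {"x": 0.0, "y": -0.09, "z": -0.006, "rx": 0.0, "ry": 0.0, "rz": 0.0, "fingers": 0.0}, {"x": 0.0, "y": -0.102, "z": -0.006, "rx": 0.0, "ry": 0.0, "rz": 0.0, "fingers": 0.0}, {"x": 0.0, "y": -0.102, "z": -0.03, "rx": 0.0, "ry": 0.0, "rz": 0.0, "fingers": 0.0}, {"x": 0.0, "y": -0.102, "z": -0.054, "rx": 0.0, "ry": 0.0, "rz": 0.0, "fingers": 0.0}, {"x": 0.03, "y": -0.1, "z": -0.054, "rx": 0.0, "ry": 0.0, "rz": -0.0043, "fingers": 0.0}, {"x": 0.07, "y": -0.097, "z": -0.054, "rx": 0.0, "ry": 0.0, "rz": -0.0043, "fingers": 0.0}, {"x": 0.1, "y": -0.095, "z": -0.054, "rx": 0.0, "ry": 0.0, "rz": -0.0043, "fingers": 0.0}]'

```text
time: 22.82
ee_pos: [0.4459, 0.0977, 0.16]
eef_rot: [0.745, 0.667, 0.0, -0.0]
ft_force: [-0.0, -0.8, -1.4]
width: 0.0078
```

Run:
```python
from h import *
rep()
go([tray(-12,80,110),tray(-12,80,60),tray(-12,80,49)],-6.45)
c=cam("wrist"); save(c,"w10.png"); W=cloud(c)*1000; print(np.nanpercentile(W[240:262,215:290,2],[5,50,95]),np.nanpercentile(W[240:262,390:470,2],[5,50,95]))
```

```text
t 22.82 p [0.4459 0.0977 0.16  ] q [ 7.451e-01  6.670e-01  0.000e+00 -2.000e-04] F [-0.  -0.8 -1.4] w 0.0078 j [-1.09  0.09  0.82  2.08 -0.08  1.   -0.34]
{"x":0.2573,"y":0.0260,"z":-0.0010,"rx":-0.0001,"ry":-0.0001,"rz":0.0003}
{"x":0.2573,"y":0.0260,"z":0.0490,"rx":-0.0001,"ry":-0.0001,"rz":0.0003}
{"x":0.2573,"y":0.0260,"z":0.0600,"rx":-0.0001,"ry":-0.0001,"rz":0.0003}
[71.59707693 72.63764843 73.59715309] [71.54499564 72.60519572 73.62777856]
```

View pics/w10.png

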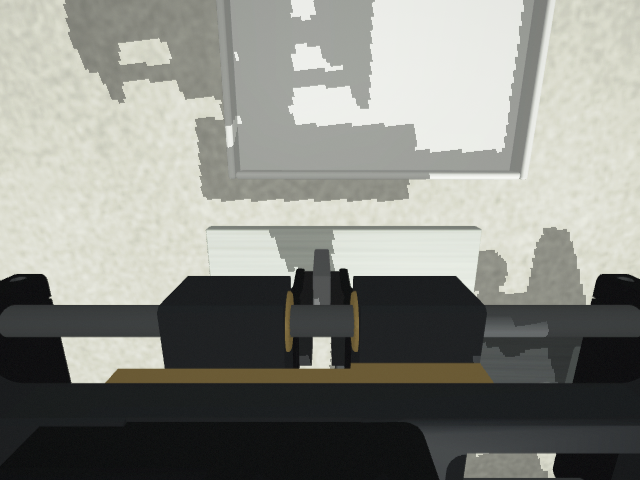

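>>> drive_tool --plan '[{"x": 0.045, "y": 0.005, "z": 0.0, "rx": 0.0, "ry": 0.0, "rz": 0.0, "fingers": 0.0}, {"x": 0.1, "y": 0.01, "z": 0.0, "rx": 0.0, "ry": 0.0, "rz": 0.0, "fingers": 0.0}, {"x": 0.15, "y": 0.016, "z": 0.0, "rx": 0.0, "ry": 0.0, "rz": 0.0, "fingers": 0.0}, {"x": 0.2, "y": 0.022, "z": 0.0, "rx": 0.0, "ry": 0.0, "rz": 0.0, "fingers": 0.0}, {"x": 0.24, "y": 0.026, "z": 0.0, "rx": 0.0, "ry": 0.0, "rz": 0.0, "fingers": 0.0}, {"x": 0.257, "y": 0.026, "z": 0.0, "rx": 0.0, "ry": 0.0, "rz": 0.0, "fingers": 0.0}, {"x": 0.257, "y": 0.026, "z": 0.02, "rx": 0.0, "ry": 0.0, "rz": 0.0, "fingers": 0.0}, {"x": 0.257, "y": 0.026, "z": 0.03, "rx": 0.0, "ry": 0.0, "rz": 0.0, "fingers": 0.0}, {"x": 0.257, "y": 0.026, "z": 0.03, "rx": 0.0, "ry": 0.0, "rz": 0.0, "fingers": 0.0}]'

```text
time: 24.0
ee_pos: [0.5002, 0.3457, 0.1291]
eef_rot: [0.746, 0.666, -0.001, 0.0]
ft_force: [-0.2, 0.3, -2.0]
width: 0.0079
```

Run:
```python
from h import *
rep()
go([tray(-12,80,60),tray(-12,80,49.5)],-6.45)
c=cam("wrist"); save(c,"w11.png"); W=cloud(c)*1000; print(np.nanpercentile(W[240:262,215:290,2],[5,50,95]),np.nanpercentile(W[240:262,390:470,2],[5,50,95]))
Q=Qof(c,(503,269.7),-6.45); P=Q[(Q[...,2]>17)&(Q[...,2]<26)&(Q[...,1]>100)]; print("tray rim",pct(P))
```

```text
t 24.0 p [0.5002 0.3457 0.1291] q [ 7.463e-01  6.656e-01 -1.300e-03  1.000e-04] F [-0.2  0.3 -2. ] w 0.0079 j [-1.18  0.5   0.65  1.71 -0.34  1.05 -0.54]
{"x":0.0048,"y":-0.0006,"z":0.0181,"rx":-0.0003,"ry":0.0003,"rz":-0.0003}
{"x":0.0048,"y":-0.0006,"z":0.0286,"rx":-0.0003,"ry":0.0003,"rz":-0.0003}
[40.73070245 41.69500584 42.71693444] [40.50043161 41.51064656 42.52684249]
tray rim (4044, [[-98.4, 102.3, 17.2], [2.9, 123.8, 21.2], [98.0, 210.2, 22.8]])
```

View pics/w11.png

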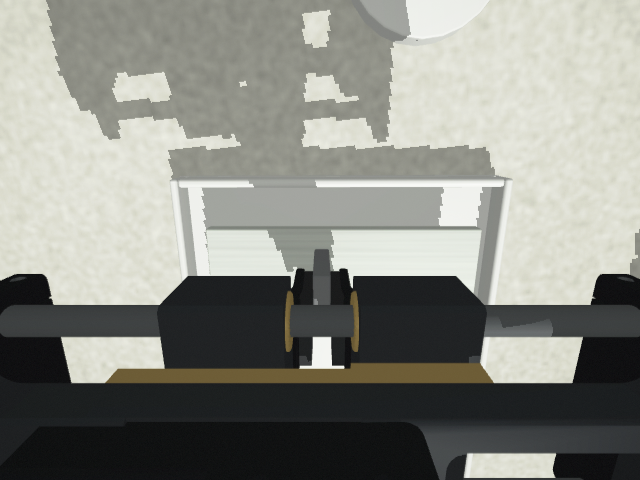

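Plate level over the tray slot, inside the walls. Lowering and releasing.

>>> drive_tool --plan '[{"x": 0.004, "y": 0.0, "z": 0.01, "rx": 0.0, "ry": 0.0, "rz": 0.0, "fingers": 0.0}, {"x": 0.004, "y": 0.0, "z": 0.02, "rx": 0.0, "ry": 0.0, "rz": 0.0, "fingers": 0.0}, {"x": 0.004, "y": 0.0, "z": 0.025, "rx": 0.0, "ry": 0.0, "rz": 0.0, "fingers": 0.0}, {"x": 0.004, "y": 0.0, "z": 0.0285, "rx": 0.0, "ry": 0.0, "rz": 0.0, "fingers": 0.0}, {"x": 0.004, "y": 0.0, "z": 0.0285, "rx": 0.0, "ry": 0.0, "rz": 0.0, "fingers": 0.0}, {"x": 0.004, "y": 0.0, "z": 0.0285, "rx": 0.0, "ry": 0.0, "rz": 0.0, "fingers": 0.4}, {"x": 0.004, "y": 0.0, "z": 0.0285, "rx": 0.0, "ry": 0.0, "rz": 0.0, "fingers": 0.4}, {"x": 0.004, "y": 0.0, "z": 0.0285, "rx": 0.0, "ry": 0.0, "rz": 0.0, "fingers": 0.4}, {"x": 0.004, "y": 0.0, "z": 0.015, "rx": 0.0, "ry": 0.0, "rz": 0.0, "fingers": 0.4}, {"x": 0.004, "y": 0.0, "z": -0.02, "rx": 0.0, "ry": 0.0, "rz": 0.0, "fingers": 0.4}, {"x": 0.004, "y": 0.0, "z": -0.08, "rx": 0.0, "ry": 0.0, "rz": 0.0, "fingers": 0.4}, {"x": 0.004, "y": 0.0, "z": -0.1, "rx": 0.0, "ry": 0.0, "rz": 0.0, "fingers": 0.4}]'

```text
time: 25.55
ee_pos: [0.5025, 0.3519, 0.2352]
eef_rot: [0.746, 0.666, 0.003, -0.0]
ft_force: [0.5, 0.4, -0.6]
width: 0.0347
```

Run:
```python
from h import *
rep()
c=cam("wrist"); save(c,"w12.png"); W=cloud(c)*1000
Q=Qof(c,(503,269.7),-6.45); 
P=Q[(Q[...,2]>50)&(Q[...,2]<58)&(abs(Q[...,1]-80)<30)]; print("tab",pct(P))
P=Q[(Q[...,2]>10)&(Q[...,2]<16)&(abs(Q[...,1]-80)<30)&(abs(Q[...,0])<90)]; print("plate",pct(P))
gt([[440,100,235],press(-60,0,235)],-4.4)
c=cam("scene"); save(c,"s7.png",(170,180,470,400),2.6)
```

```text
t 25.55 p [0.5025 0.3519 0.2352] q [ 7.459e-01  6.661e-01  3.000e-03 -1.000e-04] F [ 0.5  0.4 -0.6] w 0.0347 j [-1.23  0.4   0.7   1.61 -0.27  1.23 -0.59]
tab (320, [[-14.4, 67.5, 50.8], [-11.0, 82.3, 52.6], [-7.7, 96.7, 53.9]])
plate (8184, [[-71.0, 57.2, 11.1], [4.0, 83.1, 12.6], [72.9, 106.9, 14.1]])
{"x":-0.2576,"y":-0.0339,"z":-0.0004,"rx":0.0007,"ry":-0.0009,"rz":-0.0057}
{"x":-0.6220,"y":0.0195,"z":-0.0022,"rx":0.0007,"ry":-0.0009,"rz":-0.0057}
```

View pics/w12.png

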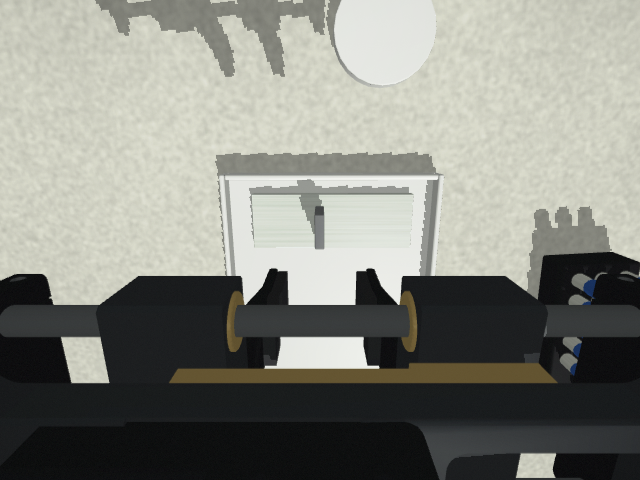

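View pics/s7.png

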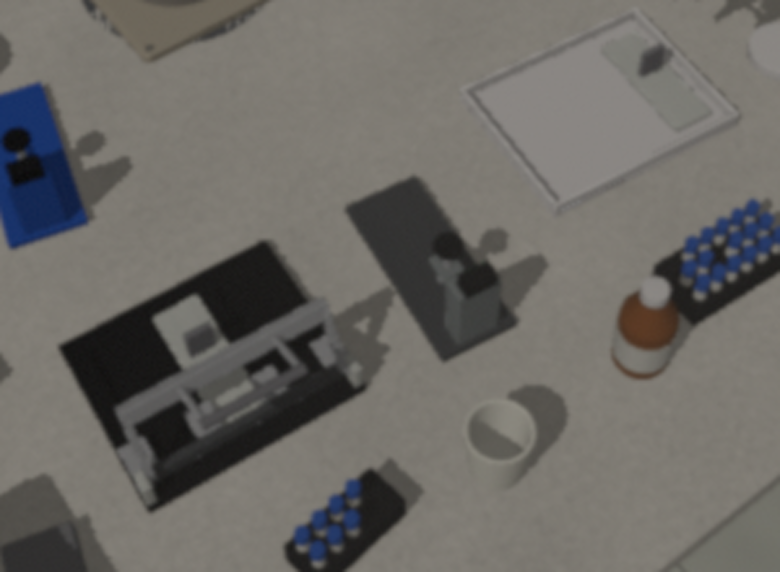

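Plate 1 lies flat in the tray (top 12.6 mm). On to plate 2.

>>> drive_tool --plan '[{"x": -0.06, "y": -0.01, "z": 0.0, "rx": 0.0, "ry": 0.0, "rz": -0.0057, "fingers": 1.0}, {"x": -0.12, "y": -0.02, "z": 0.0, "rx": 0.0, "ry": 0.0, "rz": -0.0057, "fingers": 1.0}, {"x": -0.18, "y": -0.03, "z": 0.0, "rx": 0.0, "ry": 0.0, "rz": -0.0057, "fingers": 1.0}, {"x": -0.24, "y": -0.034, "z": 0.0, "rx": 0.0, "ry": 0.0, "rz": -0.0057, "fingers": 1.0}, {"x": -0.3, "y": -0.034, "z": 0.0, "rx": 0.0, "ry": 0.0, "rz": -0.0057, "fingers": 1.0}, {"x": -0.36, "y": -0.025, "z": 0.0, "rx": 0.0, "ry": 0.0, "rz": -0.0057, "fingers": 1.0}, {"x": -0.42, "y": -0.015, "z": 0.0, "rx": 0.0, "ry": 0.0, "rz": -0.0057, "fingers": 1.0}, {"x": -0.48, "y": 0.0, "z": 0.0, "rx": 0.0, "ry": 0.0, "rz": -0.0057, "fingers": 1.0}, {"x": -0.54, "y": 0.01, "z": 0.0, "rx": 0.0, "ry": 0.0, "rz": -0.0057, "fingers": 1.0}, {"x": -0.6, "y": 0.0195, "z": 0.0, "rx": 0.0, "ry": 0.0, "rz": -0.0057, "fingers": 1.0}, {"x": -0.622, "y": 0.0195, "z": 0.0, "rx": 0.0, "ry": 0.0, "rz": -0.0057, "fingers": 1.0}, {"x": -0.622, "y": 0.0195, "z": 0.0, "rx": 0.0, "ry": 0.0, "rz": -0.0057, "fingers": 1.0}]'

```text
time: 27.15
ee_pos: [0.4483, -0.2724, 0.2294]
eef_rot: [0.736, 0.677, -0.002, -0.0]
ft_force: [-0.5, 0.6, -0.6]
width: 0.0865
```

Run:
```python
from h import *
rep()
c=cam("wrist"); save(c,"w13.png"); Q=Qof(c,PO,PY)
P=Q[(Q[...,2]>50)&(Q[...,2]<64)&(abs(Q[...,1])<40)&(abs(Q[...,0]+10)<40)]; print("tab",pct(P))
c=cam("top"); save(c,"t6.png",(130,110,480,290),2.2); Q=Qof(c,PO,PY)
P=Q[(Q[...,2]>48)&(Q[...,2]<64)&(abs(Q[...,1])<40)&(abs(Q[...,0]+10)<40)]; print("tab top",pct(P))
gt([press(-48,-.4,160),press(-48,-.4,99)],-4.4,-8)
```

```text
t 27.15 p [ 0.4483 -0.2724  0.2294] q [ 7.361e-01  6.768e-01 -1.700e-03 -2.000e-04] F [-0.5  0.6 -0.6] w 0.0865 j [-0.57  0.31  1.21  1.85 -0.31  1.19  0.66]
tab (462, [[-11.7, -15.6, 50.3], [-8.5, -0.5, 59.4], [-3.8, 13.3, 61.0]])
tab top (18, [[-12.3, -11.5, 51.4], [-7.8, 7.2, 57.6], [-3.6, 15.2, 63.2]])
{"x":0.0002,"y":0.0140,"z":0.0695,"rx":-0.0225,"ry":-0.0000,"rz":-0.0002}
{"x":0.0002,"y":0.0141,"z":0.1305,"rx":-0.0225,"ry":-0.0000,"rz":-0.0002}
```

View pics/w13.png

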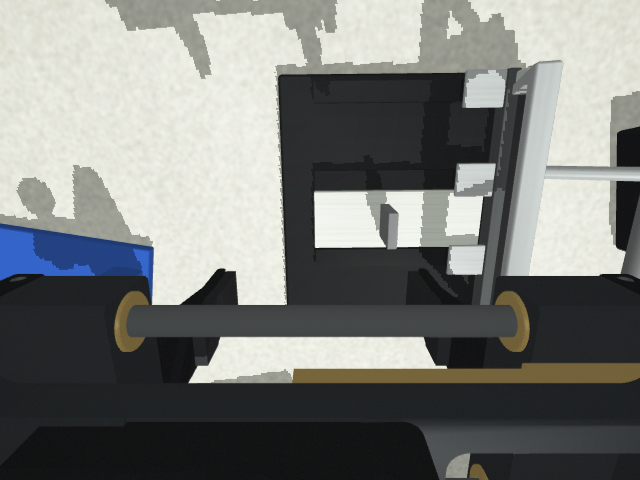

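View pics/t6.png

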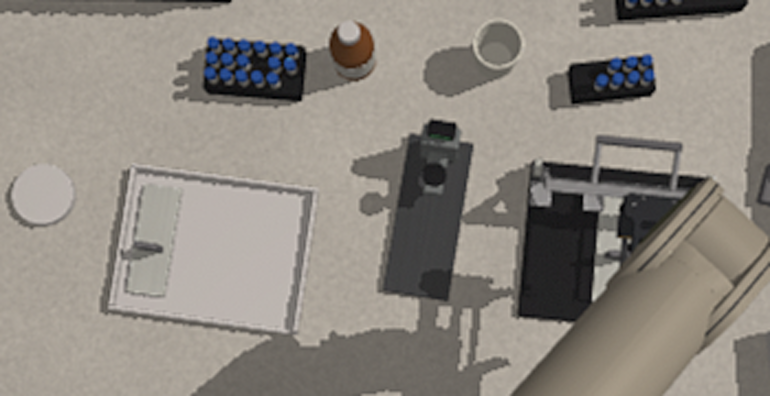

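Only plate 2 remains in the press (tab 391,226), unmoved. I'll watch joint 3 (1.21 of 1.34) and descend behind the tab.

>>> drive_tool --plan '[{"x": 0.0, "y": 0.014, "z": 0.035, "rx": -0.0222, "ry": 0.0, "rz": 0.0, "fingers": 1.0}, {"x": 0.0, "y": 0.014, "z": 0.07, "rx": -0.0222, "ry": 0.0, "rz": 0.0, "fingers": 1.0}, {"x": 0.0, "y": 0.014, "z": 0.07, "rx": -0.0222, "ry": 0.0, "rz": 0.0, "fingers": 1.0}, {"x": 0.0, "y": 0.014, "z": 0.085, "rx": -0.0222, "ry": 0.0, "rz": 0.0, "fingers": 1.0}, {"x": 0.0, "y": 0.014, "z": 0.105, "rx": -0.0222, "ry": 0.0, "rz": 0.0, "fingers": 1.0}, {"x": 0.0, "y": 0.014, "z": 0.122, "rx": -0.0222, "ry": 0.0, "rz": 0.0, "fingers": 1.0}, {"x": 0.0, "y": 0.014, "z": 0.1305, "rx": -0.0222, "ry": 0.0, "rz": 0.0, "fingers": 1.0}, {"x": 0.0, "y": 0.014, "z": 0.1305, "rx": -0.0222, "ry": 0.0, "rz": 0.0, "fingers": 1.0}]'

```text
time: 28.25
ee_pos: [0.4645, -0.2697, 0.0996]
eef_rot: [0.732, 0.678, 0.047, 0.051]
ft_force: [0.8, 0.1, 0.4]
width: 0.0869
```

Run:
```python
from h import *
rep(); gt([press(-97,-.4,99),press(-92,-.4,99)],-4.4,-8)
c=cam("wrist"); save(c,"w14.png")
```

```text
t 28.25 p [ 0.4645 -0.2697  0.0996] q [0.7319 0.6779 0.0471 0.0509] F [0.8 0.1 0.4] w 0.0869 j [-0.38  0.44  1.    2.02 -0.59  0.83  0.87]
{"x":0.0003,"y":-0.0492,"z":-0.0062,"rx":-0.0001,"ry":-0.0000,"rz":0.0000}
{"x":0.0003,"y":-0.0443,"z":-0.0056,"rx":-0.0001,"ry":-0.0000,"rz":0.0000}
```

View pics/w14.png

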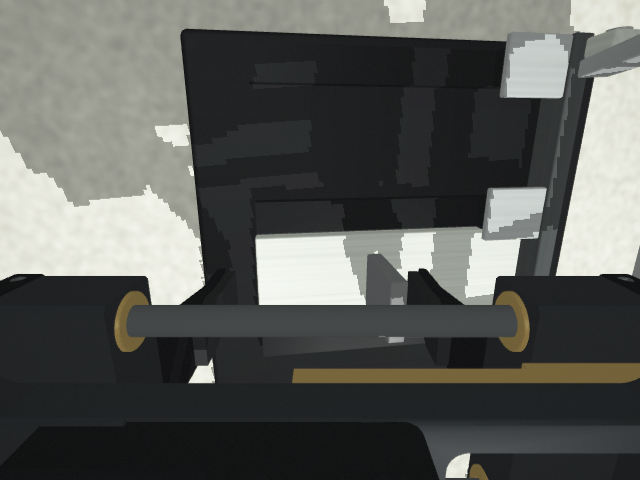

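Finger behind the tab again, joint 3 at 1.00. Dragging about 43 mm.

>>> drive_tool --plan '[{"x": 0.0, "y": -0.01, "z": -0.001, "rx": 0.0, "ry": 0.0, "rz": 0.0, "fingers": 1.0}, {"x": 0.0, "y": -0.02, "z": -0.0025, "rx": 0.0, "ry": 0.0, "rz": 0.0, "fingers": 1.0}, {"x": 0.0, "y": -0.03, "z": -0.004, "rx": 0.0, "ry": 0.0, "rz": 0.0, "fingers": 1.0}, {"x": 0.0, "y": -0.04, "z": -0.005, "rx": 0.0, "ry": 0.0, "rz": 0.0, "fingers": 1.0}, {"x": 0.0, "y": -0.049, "z": -0.006, "rx": 0.0, "ry": 0.0, "rz": 0.0, "fingers": 1.0}, {"x": 0.0, "y": -0.049, "z": -0.006, "rx": 0.0, "ry": 0.0, "rz": 0.0, "fingers": 1.0}, {"x": 0.0, "y": -0.042, "z": -0.006, "rx": 0.0, "ry": 0.0, "rz": 0.0, "fingers": 1.0}, {"x": 0.0, "y": -0.03, "z": -0.04, "rx": 0.0, "ry": 0.0, "rz": 0.0, "fingers": 1.0}, {"x": 0.0, "y": -0.005, "z": -0.08, "rx": 0.0222, "ry": 0.0, "rz": 0.0, "fingers": 1.0}, {"x": 0.0, "y": -0.005, "z": -0.09, "rx": 0.0222, "ry": 0.0, "rz": 0.0, "fingers": 1.0}, {"x": 0.0, "y": -0.005, "z": -0.09, "rx": 0.0222, "ry": 0.0, "rz": 0.0, "fingers": 1.0}]'

```text
time: 29.68
ee_pos: [0.4475, -0.2686, 0.1882]
eef_rot: [0.734, 0.68, 0.0, 0.001]
ft_force: [-0.1, -0.7, -0.8]
width: 0.0871
```

Run:
```python
from h import *
rep()
c=cam("wrist"); save(c,"w15.png"); Q=Qof(c,PO,PY); 
m=(Q[...,2]>50)&(Q[...,2]<64)&(abs(Q[...,1])<25)&(Q[...,0]<20)&(Q[...,0]>-90)
P=Q[m]; print(pct(P)); x=(np.percentile(P[:,0],2)+np.percentile(P[:,0],98))/2; print(x)
go([press(x,-.3,54)],-4.4)
```

```text
t 29.68 p [ 0.4475 -0.2686  0.1882] q [7.335e-01 6.797e-01 0.000e+00 6.000e-04] F [-0.1 -0.7 -0.8] w 0.0871 j [-0.53  0.36  1.17  1.9  -0.37  1.12  0.71]
(536, [[-56.5, -15.1, 50.8], [-52.9, 0.3, 59.6], [-48.9, 13.5, 60.9]])
-52.70643681503976
{"x":0.0003,"y":0.0124,"z":0.0825,"rx":0.0000,"ry":-0.0000,"rz":-0.0000}
```

View pics/w15.png

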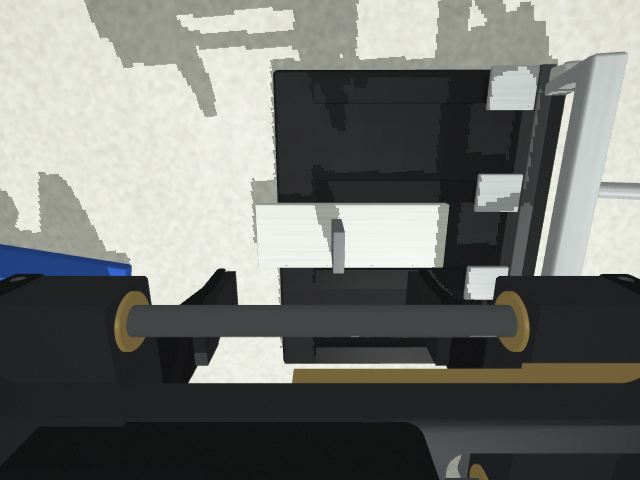

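Plate 2 is clear of the lips (rear edge column 448, press x ≈ +34). Grasping.

>>> drive_tool --plan '[{"x": 0.0, "y": 0.0124, "z": 0.02, "rx": 0.0, "ry": 0.0, "rz": 0.0, "fingers": 0.6}, {"x": 0.0, "y": 0.0124, "z": 0.045, "rx": 0.0, "ry": 0.0, "rz": 0.0, "fingers": 0.5}, {"x": 0.0, "y": 0.0124, "z": 0.067, "rx": 0.0, "ry": 0.0, "rz": 0.0, "fingers": 0.4}, {"x": 0.0, "y": 0.0124, "z": 0.082, "rx": 0.0, "ry": 0.0, "rz": 0.0, "fingers": 0.4}, {"x": 0.0, "y": 0.0124, "z": 0.082, "rx": 0.0, "ry": 0.0, "rz": 0.0, "fingers": 0.0}, {"x": 0.0, "y": 0.0124, "z": 0.082, "rx": 0.0, "ry": 0.0, "rz": 0.0, "fingers": 0.0}, {"x": 0.0, "y": 0.0124, "z": 0.082, "rx": 0.0, "ry": 0.0, "rz": 0.0, "fingers": 0.0}, {"x": 0.0, "y": 0.0124, "z": 0.082, "rx": 0.0, "ry": 0.0, "rz": 0.0, "fingers": 0.0}, {"x": 0.0, "y": 0.0124, "z": 0.082, "rx": 0.0, "ry": 0.0, "rz": 0.0, "fingers": 0.0}, {"x": 0.0, "y": 0.0124, "z": 0.082, "rx": 0.0, "ry": 0.0, "rz": 0.0, "fingers": 0.0}]' --squeeze 35.0

```text
time: 30.98
ee_pos: [0.4598, -0.2693, 0.1065]
eef_rot: [0.734, 0.68, 0.0, 0.0]
ft_force: [-0.3, 0.5, 3.6]
width: 0.0077
```

Run:
```python
from h import *
rep(); go([press(-52.7,-.3,105),gauge(-122,.5,105)],-8.0)
```

```text
t 30.98 p [ 0.4598 -0.2693  0.1065] q [7.336e-01 6.796e-01 2.000e-04 0.000e+00] F [-0.3  0.5  3.6] w 0.0077 j [-0.39  0.51  1.02  1.94 -0.52  0.98  0.8 ]
{"x":0.0003,"y":-0.0005,"z":-0.0495,"rx":0.0001,"ry":-0.0000,"rz":0.0101}
{"x":0.2641,"y":-0.0668,"z":-0.0494,"rx":0.0001,"ry":-0.0000,"rz":0.0101}
```

>>> drive_tool --plan '[{"x": 0.0, "y": 0.0, "z": -0.01, "rx": 0.0, "ry": 0.0, "rz": 0.0, "fingers": 0.0}, {"x": 0.0, "y": 0.0, "z": -0.03, "rx": 0.0, "ry": 0.0, "rz": 0.0, "fingers": 0.0}, {"x": 0.0, "y": 0.0, "z": -0.049, "rx": 0.0, "ry": 0.0, "rz": 0.0, "fingers": 0.0}, {"x": 0.03, "y": -0.01, "z": -0.049, "rx": 0.0, "ry": 0.0, "rz": 0.005, "fingers": 0.0}, {"x": 0.075, "y": -0.02, "z": -0.049, "rx": 0.0, "ry": 0.0, "rz": 0.0101, "fingers": 0.0}, {"x": 0.12, "y": -0.03, "z": -0.049, "rx": 0.0, "ry": 0.0, "rz": 0.0101, "fingers": 0.0}, {"x": 0.165, "y": -0.045, "z": -0.049, "rx": 0.0, "ry": 0.0, "rz": 0.0101, "fingers": 0.0}, {"x": 0.21, "y": -0.06, "z": -0.049, "rx": 0.0, "ry": 0.0, "rz": 0.0101, "fingers": 0.0}, {"x": 0.25, "y": -0.067, "z": -0.049, "rx": 0.0, "ry": 0.0, "rz": 0.0101, "fingers": 0.0}, {"x": 0.264, "y": -0.067, "z": -0.049, "rx": 0.0, "ry": 0.0, "rz": 0.0101, "fingers": 0.0}, {"x": 0.264, "y": -0.067, "z": -0.049, "rx": 0.0, "ry": 0.0, "rz": 0.0101, "fingers": 0.0}]'

```text
time: 32.35
ee_pos: [0.4134, -0.001, 0.1557]
eef_rot: [0.755, 0.656, 0.0, -0.0]
ft_force: [-0.0, 0.2, -1.9]
width: 0.0079
```

Run:
```python
from h import *
rep(); go([gauge(-90,.6,61.5),gauge(-8,.6,61.5),gauge(-8,.6,55.5)],-8.0)
c=cam("wrist"); save(c,"w16.png"); W=cloud(c)*1000; print(np.nanpercentile(W[240:262,215:290,2],[5,50,95]),np.nanpercentile(W[240:262,390:470,2],[5,50,95]))
c=cam("top"); save(c,"t7.png",(130,110,480,290),2.2)
```

```text
t 32.35 p [ 0.4134 -0.001   0.1557] q [ 7.546e-01  6.562e-01  3.000e-04 -0.000e+00] F [-0.   0.2 -1.9] w 0.0079 j [-1.26 -0.12  1.14  2.19  0.13  1.   -0.33]
{"x":0.0001,"y":0.0319,"z":0.0432,"rx":0.0001,"ry":-0.0001,"rz":0.0001}
{"x":0.0001,"y":0.1139,"z":0.0432,"rx":0.0001,"ry":-0.0001,"rz":0.0001}
{"x":0.0001,"y":0.1139,"z":0.0492,"rx":0.0001,"ry":-0.0001,"rz":0.0001}
[67.88092536 68.86982523 69.87121253] [67.91426542 68.86040399 69.83788695]
```

View pics/w16.png

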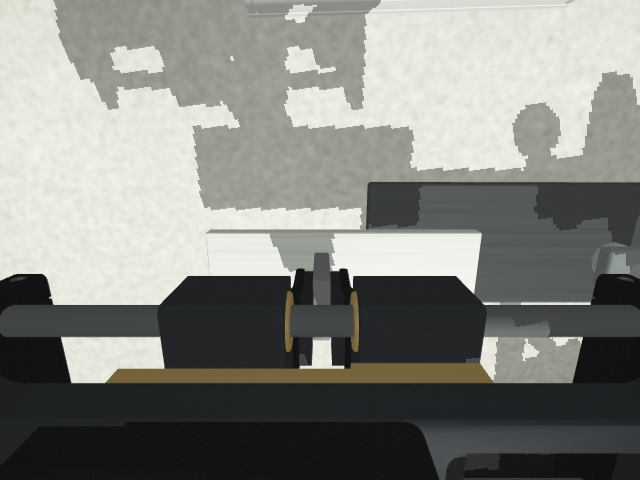

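View pics/t7.png

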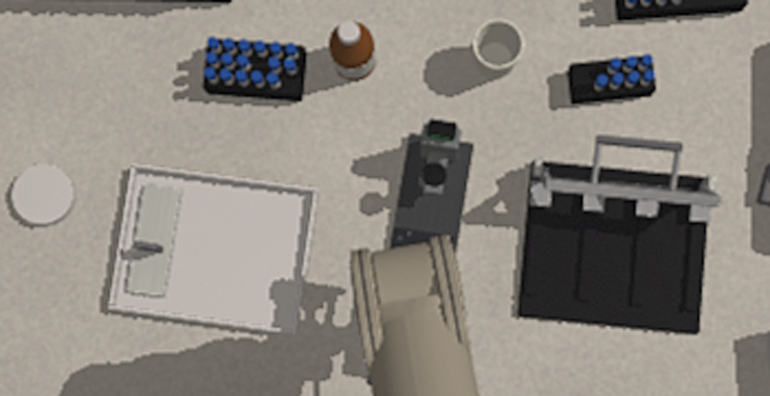

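Press empty, bar still up, plate 2 held level. Inserting.

>>> drive_tool --plan '[{"x": 0.0, "y": 0.032, "z": 0.015, "rx": 0.0, "ry": 0.0, "rz": 0.0, "fingers": 0.0}, {"x": 0.0, "y": 0.032, "z": 0.035, "rx": 0.0, "ry": 0.0, "rz": 0.0, "fingers": 0.0}, {"x": 0.0, "y": 0.032, "z": 0.043, "rx": 0.0, "ry": 0.0, "rz": 0.0, "fingers": 0.0}, {"x": 0.0, "y": 0.032, "z": 0.043, "rx": 0.0, "ry": 0.0, "rz": 0.0, "fingers": 0.0}, {"x": 0.0, "y": 0.05, "z": 0.043, "rx": 0.0, "ry": 0.0, "rz": 0.0, "fingers": 0.0}, {"x": 0.0, "y": 0.07, "z": 0.043, "rx": 0.0, "ry": 0.0, "rz": 0.0, "fingers": 0.0}, {"x": 0.0, "y": 0.09, "z": 0.043, "rx": 0.0, "ry": 0.0, "rz": 0.0, "fingers": 0.0}, {"x": 0.0, "y": 0.107, "z": 0.043, "rx": 0.0, "ry": 0.0, "rz": 0.0, "fingers": 0.0}, {"x": 0.0, "y": 0.114, "z": 0.043, "rx": 0.0, "ry": 0.0, "rz": 0.0, "fingers": 0.0}, {"x": 0.0, "y": 0.114, "z": 0.046, "rx": 0.0, "ry": 0.0, "rz": 0.0, "fingers": 0.0}, {"x": 0.0, "y": 0.114, "z": 0.0488, "rx": 0.0, "ry": 0.0, "rz": 0.0, "fingers": 0.0}, {"x": 0.0, "y": 0.114, "z": 0.0488, "rx": 0.0, "ry": 0.0, "rz": 0.0, "fingers": 0.0}]'

```text
time: 33.95
ee_pos: [0.5253, -0.0167, 0.1066]
eef_rot: [0.755, 0.656, 0.0, -0.0]
ft_force: [-1.9, 0.4, 2.1]
width: 0.0078
```

Run:
```python
from h import *
rep()
c=cam("wrist"); save(c,"w17.png"); W=cloud(c)*1000; print(np.nanpercentile(W[240:262,215:290,2],[5,50,95]),np.nanpercentile(W[245:262,390:460,2],[5,50,95]))
```

```text
t 33.95 p [ 0.5253 -0.0167  0.1066] q [ 7.548e-01  6.559e-01  0.000e+00 -4.000e-04] F [-1.9  0.4  2.1] w 0.0078 j [-0.88  0.48  1.    1.96 -0.49  0.97  0.21]
[18.58245813 19.60929659 20.65150454] [18.65808092 19.65904001 20.6723286 ]
```

View pics/w17.png

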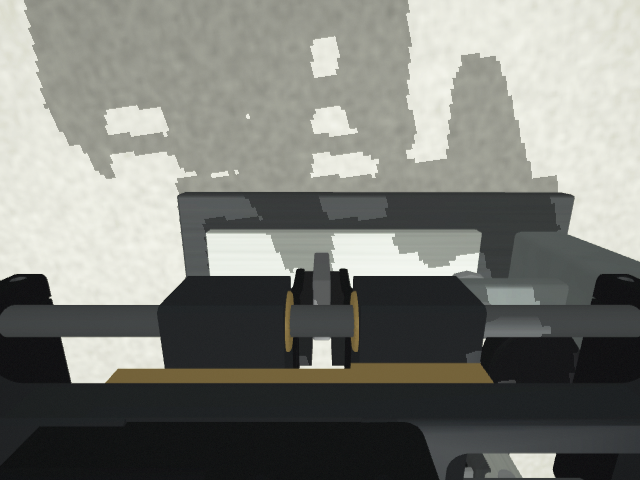

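Flat on the anvil, light contact (2 N). Release and rise.

>>> drive_tool --plan '[{"x": 0.0, "y": 0.0, "z": 0.0, "rx": 0.0, "ry": 0.0, "rz": 0.0, "fingers": 0.3}, {"x": 0.0, "y": 0.0, "z": 0.0, "rx": 0.0, "ry": 0.0, "rz": 0.0, "fingers": 0.3}, {"x": 0.0, "y": 0.0, "z": 0.0, "rx": 0.0, "ry": 0.0, "rz": 0.0, "fingers": 0.3}, {"x": 0.0, "y": 0.0, "z": -0.01, "rx": 0.0, "ry": 0.0, "rz": 0.0, "fingers": 0.3}, {"x": 0.0, "y": 0.0, "z": -0.03, "rx": 0.0, "ry": 0.0, "rz": 0.0, "fingers": 0.3}, {"x": 0.0, "y": 0.0, "z": -0.065, "rx": 0.0, "ry": 0.0, "rz": 0.0, "fingers": 0.0}, {"x": 0.0, "y": 0.0, "z": -0.084, "rx": 0.0, "ry": 0.0, "rz": 0.0, "fingers": 0.0}, {"x": 0.0, "y": 0.0, "z": -0.084, "rx": 0.0, "ry": 0.0, "rz": 0.0, "fingers": 0.0}]'

```text
time: 35.0
ee_pos: [0.5266, -0.0167, 0.192]
eef_rot: [0.755, 0.656, 0.001, 0.0]
ft_force: [0.5, 0.4, 0.5]
width: 0.0046
```

Run:
```python
from h import *
rep(); gt([gauge(62,-.3,190),gauge(62,-.3,151)],-8.0)
c=cam("wrist"); save(c,"w18.png"); q=Qof(c,GO,GY)
P=q[(q[...,2]>50)&(q[...,2]<64)&(abs(q[...,1])<22)&(q[...,0]<20)&(q[...,0]>-60)]; print("tab",pct(P))
```

```text
t 35.0 p [ 0.5266 -0.0167  0.192 ] q [7.547e-01 6.561e-01 1.500e-03 3.000e-04] F [0.5 0.4 0.5] w 0.0046 j [-1.    0.35  1.12  1.89 -0.35  1.12  0.12]
{"x":-0.0010,"y":0.0696,"z":0.0021,"rx":0.0004,"ry":-0.0003,"rz":0.0000}
{"x":-0.0011,"y":0.0695,"z":0.0411,"rx":0.0004,"ry":-0.0003,"rz":0.0000}
tab (486, [[-12.3, -14.3, 51.6], [-8.8, 1.3, 59.5], [-5.4, 14.5, 61.0]])
```

View pics/w18.png

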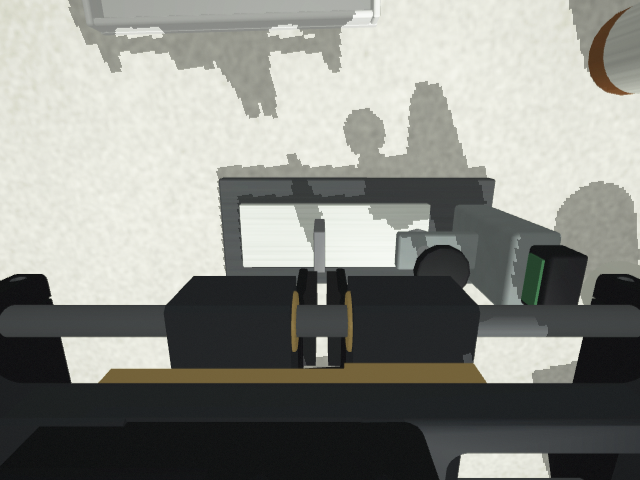

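>>> drive_tool --plan '[{"x": -0.001, "y": 0.03, "z": 0.0, "rx": 0.0, "ry": 0.0, "rz": 0.0, "fingers": 0.0}, {"x": -0.001, "y": 0.06, "z": 0.0, "rx": 0.0, "ry": 0.0, "rz": 0.0, "fingers": 0.0}, {"x": -0.001, "y": 0.07, "z": 0.0, "rx": 0.0, "ry": 0.0, "rz": 0.0, "fingers": 0.0}, {"x": -0.001, "y": 0.07, "z": 0.0, "rx": 0.0, "ry": 0.0, "rz": 0.0, "fingers": 0.0}, {"x": -0.001, "y": 0.07, "z": 0.01, "rx": 0.0, "ry": 0.0, "rz": 0.0, "fingers": 0.0}, {"x": -0.001, "y": 0.07, "z": 0.02, "rx": 0.0, "ry": 0.0, "rz": 0.0, "fingers": 0.0}, {"x": -0.001, "y": 0.07, "z": 0.026, "rx": 0.0, "ry": 0.0, "rz": 0.0, "fingers": 0.0}, {"x": -0.001, "y": 0.07, "z": 0.032, "rx": 0.0, "ry": 0.0, "rz": 0.0, "fingers": 0.0}, {"x": -0.001, "y": 0.07, "z": 0.038, "rx": 0.0, "ry": 0.0, "rz": 0.0, "fingers": 0.0}, {"x": -0.001, "y": 0.07, "z": 0.041, "rx": 0.0, "ry": 0.0, "rz": 0.0, "fingers": 0.0}, {"x": -0.001, "y": 0.07, "z": 0.042, "rx": 0.0, "ry": 0.0, "rz": 0.0, "fingers": 0.0}, {"x": -0.001, "y": 0.07, "z": 0.042, "rx": 0.0, "ry": 0.0, "rz": 0.0, "fingers": 0.0}]'

```text
time: 36.55
ee_pos: [0.595, -0.0275, 0.1501]
eef_rot: [0.755, 0.656, 0.0, -0.001]
ft_force: [-12.0, 3.3, 25.4]
width: 0.0003
```

>>> drive_tool --plan '[{"x": 0.0, "y": 0.0, "z": 0.001, "rx": 0.0, "ry": 0.0, "rz": 0.0, "fingers": 0.0}, {"x": 0.0, "y": 0.0, "z": 0.001, "rx": 0.0, "ry": 0.0, "rz": 0.0, "fingers": 0.0}]'

```text
time: 36.8
ee_pos: [0.5951, -0.0277, 0.15]
eef_rot: [0.755, 0.656, 0.001, -0.001]
ft_force: [-16.8, 5.2, 34.8]
width: 0.0002
```

Foot stands firmly on the plate; easing off slightly and holding.

>>> drive_tool --plan '[{"x": 0.0, "y": 0.0, "z": -0.0015, "rx": 0.0, "ry": 0.0, "rz": 0.0, "fingers": 0.0}, {"x": 0.0, "y": 0.0, "z": -0.0015, "rx": 0.0, "ry": 0.0, "rz": 0.0, "fingers": 0.0}, {"x": 0.0, "y": 0.0, "z": -0.0015, "rx": 0.0, "ry": 0.0, "rz": 0.0, "fingers": 0.0}, {"x": 0.0, "y": 0.0, "z": -0.0015, "rx": 0.0, "ry": 0.0, "rz": 0.0, "fingers": 0.0}, {"x": 0.0, "y": 0.0, "z": -0.0015, "rx": 0.0, "ry": 0.0, "rz": 0.0, "fingers": 0.0}]'

```text
time: 37.42
ee_pos: [0.595, -0.0275, 0.1501]
eef_rot: [0.755, 0.656, 0.0, -0.001]
ft_force: [-9.8, 2.3, 18.4]
width: 0.0004
```

>>> drive_tool --plan '[{"x": 0.0, "y": 0.0, "z": -0.01, "rx": 0.0, "ry": 0.0, "rz": 0.0, "fingers": 0.0}, {"x": 0.0, "y": 0.0, "z": -0.025, "rx": 0.0, "ry": 0.0, "rz": 0.0, "fingers": 0.0}, {"x": 0.0, "y": -0.02, "z": -0.04, "rx": 0.0, "ry": 0.0, "rz": 0.0, "fingers": 0.0}, {"x": 0.0, "y": -0.069, "z": -0.04, "rx": 0.0, "ry": 0.0, "rz": 0.0, "fingers": 0.35}, {"x": 0.0, "y": -0.069, "z": -0.04, "rx": 0.0, "ry": 0.0, "rz": 0.0, "fingers": 0.35}, {"x": 0.0, "y": -0.069, "z": -0.04, "rx": 0.0, "ry": 0.0, "rz": 0.0, "fingers": 0.35}]'

```text
time: 38.17
ee_pos: [0.5274, -0.0177, 0.1896]
eef_rot: [0.755, 0.656, 0.001, 0.0]
ft_force: [0.8, -0.3, -0.3]
width: 0.0229
```

Run:
```python
from h import *
rep()
c=cam("wrist"); save(c,"w19.png"); q=Qof(c,GO,GY)
P=q[(q[...,2]>50)&(q[...,2]<64)&(abs(q[...,1])<22)&(q[...,0]<20)&(q[...,0]>-60)]; print("tab",pct(P))
P=q[(q[...,2]>90)&(q[...,2]<106)&(abs(q[...,1])<25)&(abs(q[...,0]-62)<22)]; print("knob",pct(P))
go([gauge(-8.8,.4,55.5)],-8)
```

```text
t 38.17 p [ 0.5274 -0.0177  0.1896] q [7.546e-01 6.561e-01 8.000e-04 3.000e-04] F [ 0.8 -0.3 -0.3] w 0.0229 j [-1.    0.36  1.12  1.89 -0.36  1.12  0.13]
tab (514, [[-12.8, -14.2, 52.9], [-8.7, 1.6, 59.6], [-5.3, 14.6, 60.8]])
knob (1465, [[47.5, -1.3, 94.5], [61.2, 6.2, 99.5], [76.4, 15.1, 100.8]])
{"x":0.0009,"y":-0.0026,"z":0.0831,"rx":0.0003,"ry":-0.0000,"rz":-0.0000}
```

View pics/w19.png

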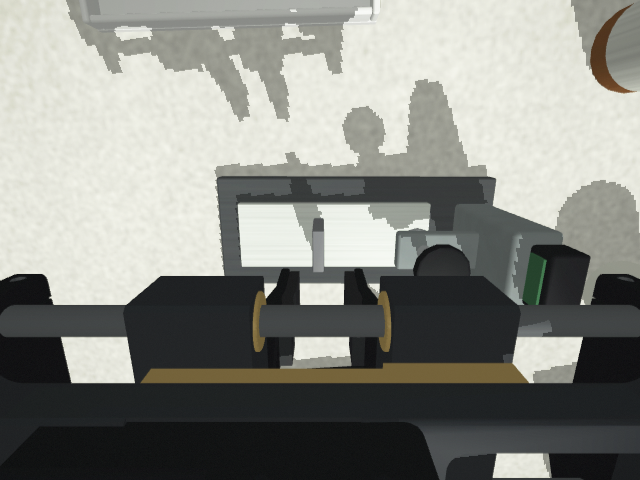

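Knob back up, plate in place. Regripping.

>>> drive_tool --plan '[{"x": 0.0009, "y": -0.0026, "z": 0.03, "rx": 0.0, "ry": 0.0, "rz": 0.0, "fingers": 0.35}, {"x": 0.0009, "y": -0.0026, "z": 0.055, "rx": 0.0, "ry": 0.0, "rz": 0.0, "fingers": 0.35}, {"x": 0.0009, "y": -0.0026, "z": 0.075, "rx": 0.0, "ry": 0.0, "rz": 0.0, "fingers": 0.35}, {"x": 0.0009, "y": -0.0026, "z": 0.083, "rx": 0.0, "ry": 0.0, "rz": 0.0, "fingers": 0.35}, {"x": 0.0009, "y": -0.0026, "z": 0.083, "rx": 0.0, "ry": 0.0, "rz": 0.0, "fingers": 0.0}, {"x": 0.0009, "y": -0.0026, "z": 0.083, "rx": 0.0, "ry": 0.0, "rz": 0.0, "fingers": 0.0}, {"x": 0.0009, "y": -0.0026, "z": 0.083, "rx": 0.0, "ry": 0.0, "rz": 0.0, "fingers": 0.0}, {"x": 0.0009, "y": -0.0026, "z": 0.083, "rx": 0.0, "ry": 0.0, "rz": 0.0, "fingers": 0.0}, {"x": 0.0009, "y": -0.0026, "z": 0.083, "rx": 0.0, "ry": 0.0, "rz": 0.0, "fingers": 0.0}, {"x": 0.0009, "y": -0.0026, "z": 0.083, "rx": 0.0, "ry": 0.0, "rz": 0.0, "fingers": 0.0}]'

```text
time: 39.48
ee_pos: [0.5247, -0.0167, 0.1066]
eef_rot: [0.755, 0.656, 0.001, 0.0]
ft_force: [-0.9, 0.0, 6.1]
width: 0.0077
```

Run:
```python
from h import *
rep()
go([gauge(-110,.5,62)],-8); go([gauge(-110,.5,110)],-6.45)
```

```text
t 39.48 p [ 0.5247 -0.0167  0.1066] q [7.548e-01 6.560e-01 5.000e-04 1.000e-04] F [-0.9  0.   6.1] w 0.0077 j [-0.89  0.48  1.01  1.96 -0.49  0.97  0.22]
{"x":0.0001,"y":-0.1006,"z":-0.0065,"rx":0.0001,"ry":-0.0001,"rz":-0.0000}
{"x":0.0001,"y":-0.1005,"z":-0.0545,"rx":0.0001,"ry":-0.0001,"rz":-0.0044}
```

>>> drive_tool --plan '[{"x": 0.0, "y": 0.0, "z": -0.003, "rx": 0.0, "ry": 0.0, "rz": 0.0, "fingers": 0.0}, {"x": 0.0, "y": 0.0, "z": -0.006, "rx": 0.0, "ry": 0.0, "rz": 0.0, "fingers": 0.0}, {"x": 0.0, "y": -0.02, "z": -0.006, "rx": 0.0, "ry": 0.0, "rz": 0.0, "fingers": 0.0}, {"x": 0.0, "y": -0.045, "z": -0.006, "rx": 0.0, "ry": 0.0, "rz": 0.0, "fingers": 0.0}, {"x": 0.0, "y": -0.07, "z": -0.006, "rx": 0.0, "ry": 0.0, "rz": 0.0, "fingers": 0.0}, {"x": 0.0, "y": -0.09, "z": -0.006, "rx": 0.0, "ry": 0.0, "rz": 0.0, "fingers": 0.0}, {"x": 0.0, "y": -0.1, "z": -0.006, "rx": 0.0, "ry": 0.0, "rz": 0.0, "fingers": 0.0}, {"x": 0.0, "y": -0.1, "z": -0.03, "rx": 0.0, "ry": 0.0, "rz": 0.0, "fingers": 0.0}, {"x": 0.0, "y": -0.1, "z": -0.054, "rx": 0.0, "ry": 0.0, "rz": 0.0, "fingers": 0.0}, {"x": 0.03, "y": -0.1, "z": -0.054, "rx": 0.0, "ry": 0.0, "rz": -0.0043, "fingers": 0.0}, {"x": 0.07, "y": -0.097, "z": -0.054, "rx": 0.0, "ry": 0.0, "rz": -0.0043, "fingers": 0.0}, {"x": 0.09, "y": -0.095, "z": -0.054, "rx": 0.0, "ry": 0.0, "rz": -0.0043, "fingers": 0.0}]'

```text
time: 40.98
ee_pos: [0.4429, 0.0879, 0.1601]
eef_rot: [0.745, 0.667, 0.0, -0.0]
ft_force: [-0.3, -0.3, -1.9]
width: 0.0081
```

Run:
```python
from h import *
rep()
go([tray(-12,-72,110),tray(-12,-72,49.5)],-6.45)
c=cam("wrist"); save(c,"w20.png"); W=cloud(c)*1000; print(np.nanpercentile(W[240:262,215:290,2],[5,50,95]),np.nanpercentile(W[240:262,390:470,2],[5,50,95]))
c=cam("top"); save(c,"t8.png",(130,110,480,290),2.2)
```

```text
t 40.98 p [0.4429 0.0879 0.1601] q [ 7.452e-01  6.669e-01  5.000e-04 -3.000e-04] F [-0.3 -0.3 -1.9] w 0.0081 j [-1.47  0.14  1.26  2.1  -0.16  1.   -0.24]
{"x":0.1154,"y":0.0275,"z":-0.0007,"rx":0.0000,"ry":-0.0002,"rz":0.0003}
{"x":0.1153,"y":0.0275,"z":0.0598,"rx":0.0000,"ry":-0.0002,"rz":0.0003}
[72.22098995 73.22288004 74.23037568] [72.1455782  73.14734482 74.2158952 ]
```

View pics/w20.png

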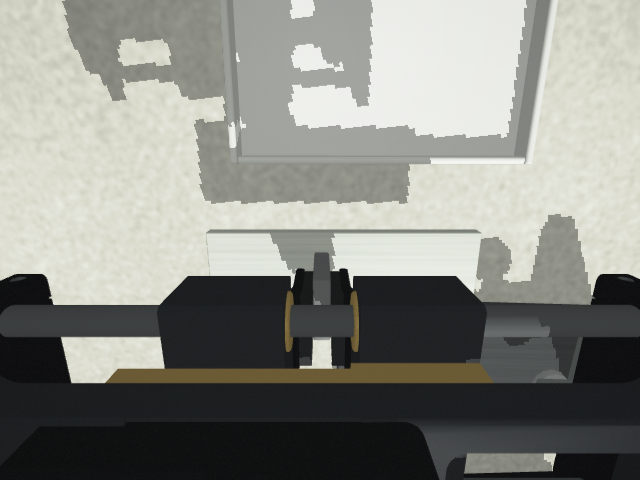

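View pics/t8.png

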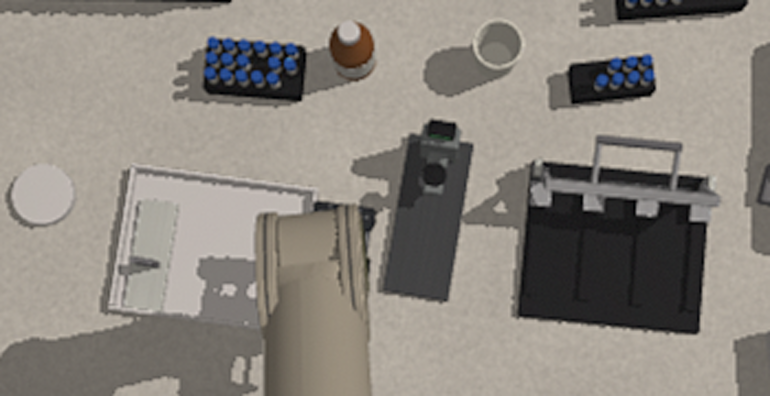

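Plate 1 has been knocked within the tray (now ≈15–20 mm toward the front); I'll check it after placing plate 2. Its slot at −72 is free.

>>> drive_tool --plan '[{"x": 0.03, "y": 0.0275, "z": 0.0, "rx": 0.0, "ry": 0.0, "rz": 0.0, "fingers": 0.0}, {"x": 0.07, "y": 0.0275, "z": 0.0, "rx": 0.0, "ry": 0.0, "rz": 0.0, "fingers": 0.0}, {"x": 0.1, "y": 0.0275, "z": 0.0, "rx": 0.0, "ry": 0.0, "rz": 0.0, "fingers": 0.0}, {"x": 0.115, "y": 0.0275, "z": 0.0, "rx": 0.0, "ry": 0.0, "rz": 0.0, "fingers": 0.0}, {"x": 0.115, "y": 0.0275, "z": 0.02, "rx": 0.0, "ry": 0.0, "rz": 0.0, "fingers": 0.0}, {"x": 0.115, "y": 0.0275, "z": 0.03, "rx": 0.0, "ry": 0.0, "rz": 0.0, "fingers": 0.0}, {"x": 0.115, "y": 0.0275, "z": 0.03, "rx": 0.0, "ry": 0.0, "rz": 0.0, "fingers": 0.0}]'

```text
time: 41.95
ee_pos: [0.4825, 0.1952, 0.129]
eef_rot: [0.747, 0.665, -0.001, -0.0]
ft_force: [0.8, 0.0, -2.3]
width: 0.0077
```

Run:
```python
from h import *
rep()
go([tray(-12,-72,49.5)],-6.45)
c=cam("wrist"); save(c,"w21.png"); W=cloud(c)*1000; print(np.nanpercentile(W[240:262,215:290,2],[5,50,95]),np.nanpercentile(W[240:262,390:470,2],[5,50,95]))
Q=Qof(c,(503,269.7),-6.45)
P=Q[(Q[...,2]>48)&(Q[...,2]<60)&(abs(Q[...,1]-80)<40)]; print("tab1",pct(P))
P=Q[(Q[...,2]>9)&(Q[...,2]<30)&(abs(Q[...,1]-80)<32)&(abs(Q[...,0])<93)]; print("plate1",pct(P))
```

```text
t 41.95 p [0.4825 0.1952 0.129 ] q [ 7.465e-01  6.653e-01 -1.000e-03 -1.000e-04] F [ 0.8  0.  -2.3] w 0.0077 j [-1.35  0.44  1.06  1.96 -0.45  1.01 -0.2 ]
{"x":0.0044,"y":0.0000,"z":0.0285,"rx":-0.0002,"ry":0.0002,"rz":-0.0004}
[41.05397211 42.08473996 43.07656978] [40.84493837 41.85971889 42.85444854]
tab1 (0, [nan, nan, nan])
plate1 (7273, [[-90.1, 56.5, 9.9], [-20.0, 61.9, 12.6], [51.5, 67.8, 14.2]])
  return np.nanmean(a, axis, out=out, keepdims=keepdims)
```

View pics/w21.png

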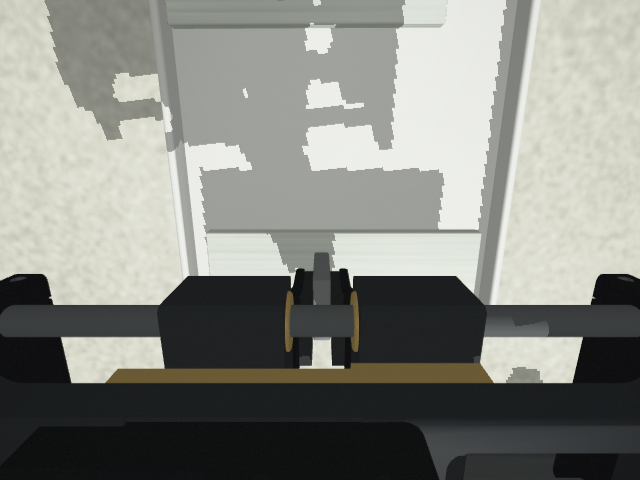

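Plate 1 still lies flat on the tray floor (z 12.6), just shifted forward. Lowering plate 2.

>>> drive_tool --plan '[{"x": 0.004, "y": 0.0, "z": 0.01, "rx": 0.0, "ry": 0.0, "rz": 0.0, "fingers": 0.0}, {"x": 0.004, "y": 0.0, "z": 0.02, "rx": 0.0, "ry": 0.0, "rz": 0.0, "fingers": 0.0}, {"x": 0.004, "y": 0.0, "z": 0.025, "rx": 0.0, "ry": 0.0, "rz": 0.0, "fingers": 0.0}, {"x": 0.004, "y": 0.0, "z": 0.0285, "rx": 0.0, "ry": 0.0, "rz": 0.0, "fingers": 0.0}, {"x": 0.004, "y": 0.0, "z": 0.0285, "rx": 0.0, "ry": 0.0, "rz": 0.0, "fingers": 0.0}, {"x": 0.004, "y": 0.0, "z": 0.0285, "rx": 0.0, "ry": 0.0, "rz": 0.0, "fingers": 0.4}, {"x": 0.004, "y": 0.0, "z": 0.0285, "rx": 0.0, "ry": 0.0, "rz": 0.0, "fingers": 0.4}, {"x": 0.004, "y": 0.0, "z": 0.0285, "rx": 0.0, "ry": 0.0, "rz": 0.0, "fingers": 0.4}, {"x": 0.004, "y": 0.0, "z": 0.015, "rx": 0.0, "ry": 0.0, "rz": 0.0, "fingers": 0.4}, {"x": 0.004, "y": 0.0, "z": -0.02, "rx": 0.0, "ry": 0.0, "rz": 0.0, "fingers": 0.4}, {"x": 0.004, "y": 0.0, "z": -0.08, "rx": 0.0, "ry": 0.0, "rz": 0.0, "fingers": 0.4}, {"x": 0.004, "y": 0.0, "z": -0.1, "rx": 0.0, "ry": 0.0, "rz": 0.0, "fingers": 0.4}]'

```text
time: 43.5
ee_pos: [0.4848, 0.2006, 0.2336]
eef_rot: [0.746, 0.666, 0.002, -0.0]
ft_force: [0.5, 0.1, -0.8]
width: 0.0349
```

Run:
```python
from h import *
rep()
c=cam("wrist"); save(c,"w22.png"); Q=Qof(c,(503,269.7),-6.45)
for y in (80,-72):
  P=Q[(Q[...,2]>48)&(Q[...,2]<60)&(abs(Q[...,1]-y)<40)&(abs(Q[...,0])<93)]; print("tab",pct(P))
  P=Q[(Q[...,2]>9)&(Q[...,2]<30)&(abs(Q[...,1]-y)<32)&(abs(Q[...,0])<93)]; print("plate",pct(P))
gt([[480,30,240],press(100,0,235)],-4.4)
```

```text
t 43.5 p [0.4848 0.2006 0.2336] q [ 7.462e-01  6.657e-01  2.100e-03 -1.000e-04] F [ 0.5  0.1 -0.8] w 0.0349 j [-1.51  0.29  1.2   1.85 -0.3   1.19 -0.32]
tab (553, [[-35.9, 67.7, 50.1], [-31.9, 82.5, 52.5], [-28.1, 96.2, 54.1]])
plate (12250, [[-90.2, 57.0, 10.9], [-15.5, 82.6, 12.7], [51.8, 107.5, 14.4]])
tab (356, [[-15.1, -85.5, 49.1], [-11.7, -70.6, 52.5], [-7.6, -56.8, 54.0]])
plate (8235, [[-71.5, -96.2, 11.1], [3.3, -70.1, 12.6], [72.4, -46.4, 14.2]])
{"x":-0.1704,"y":0.0144,"z":-0.0063,"rx":0.0005,"ry":-0.0006,"rz":-0.0059}
{"x":-0.4638,"y":0.1802,"z":-0.0019,"rx":0.0005,"ry":-0.0006,"rz":-0.0059}
```

View pics/w22.png

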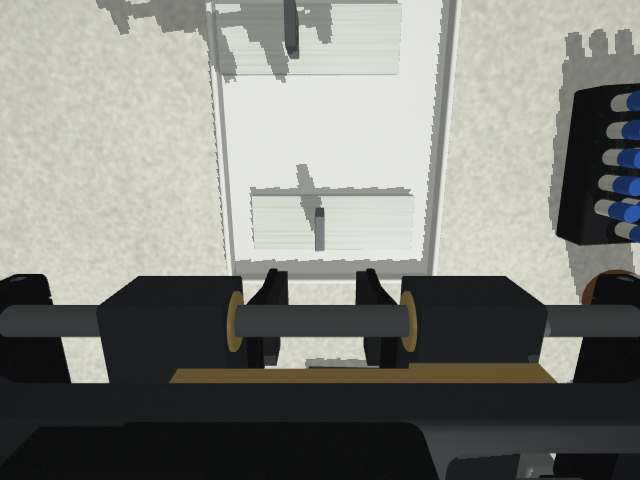

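Both plates lie flat in the tray, side by side. Now to the handle.

>>> drive_tool --plan '[{"x": -0.06, "y": 0.01, "z": -0.006, "rx": 0.0, "ry": 0.0, "rz": -0.0059, "fingers": 0.4}, {"x": -0.12, "y": 0.02, "z": -0.006, "rx": 0.0, "ry": 0.0, "rz": -0.0059, "fingers": 0.4}, {"x": -0.17, "y": 0.04, "z": -0.006, "rx": 0.0, "ry": 0.0, "rz": -0.0059, "fingers": 0.4}, {"x": -0.22, "y": 0.06, "z": -0.006, "rx": 0.0, "ry": 0.0, "rz": -0.0059, "fingers": 0.4}, {"x": -0.27, "y": 0.085, "z": -0.006, "rx": 0.0, "ry": 0.0, "rz": -0.0059, "fingers": 0.4}, {"x": -0.32, "y": 0.11, "z": -0.006, "rx": 0.0, "ry": 0.0, "rz": -0.0059, "fingers": 0.4}, {"x": -0.37, "y": 0.13, "z": -0.006, "rx": 0.0, "ry": 0.0, "rz": -0.0059, "fingers": 0.4}, {"x": -0.42, "y": 0.16, "z": -0.006, "rx": 0.0, "ry": 0.0, "rz": -0.0059, "fingers": 0.4}, {"x": -0.45, "y": 0.18, "z": -0.006, "rx": 0.0, "ry": 0.0, "rz": -0.0059, "fingers": 0.4}, {"x": -0.464, "y": 0.18, "z": -0.006, "rx": 0.0, "ry": 0.0, "rz": -0.0059, "fingers": 0.4}, {"x": -0.464, "y": 0.18, "z": -0.006, "rx": 0.0, "ry": 0.0, "rz": -0.0059, "fingers": 0.4}]'

```text
time: 44.92
ee_pos: [0.6091, -0.2815, 0.2355]
eef_rot: [0.734, 0.679, -0.0, -0.0]
ft_force: [-0.3, 0.4, 0.1]
width: 0.0347
```

Run:
```python
from h import *
rep()
c=cam("wrist"); save(c,"w23.png"); Q=Qof(c,PO,PY)
P=Q[(Q[...,2]>118)&(Q[...,2]<142)&(Q[...,0]>95)&(Q[...,0]<150)&(abs(Q[...,1])<60)]; print("rod wrist",pct(P))
c=cam("scene"); Q=Qof(c,PO,PY)
P=Q[(Q[...,2]>118)&(Q[...,2]<142)&(Q[...,0]>95)&(Q[...,0]<150)&(abs(Q[...,1])<60)]; print("rod scene",pct(P))
go([press(123.3,0,129)],-4.4)
```

```text
t 44.92 p [ 0.6091 -0.2815  0.2355] q [ 7.341e-01  6.790e-01 -4.000e-04 -4.000e-04] F [-0.3  0.4  0.1] w 0.0347 j [-0.29  0.65  1.    1.44 -0.55  1.35  0.66]
rod wrist (2550, [[97.4, -52.6, 121.5], [121.5, 32.2, 132.8], [129.2, 52.2, 135.1]])
rod scene (113, [[96.3, -56.1, 123.5], [124.3, -43.4, 132.5], [130.5, 31.9, 139.1]])
{"x":-0.0011,"y":0.0249,"z":0.0559,"rx":-0.0000,"ry":-0.0002,"rz":0.0003}
```

View pics/w23.png

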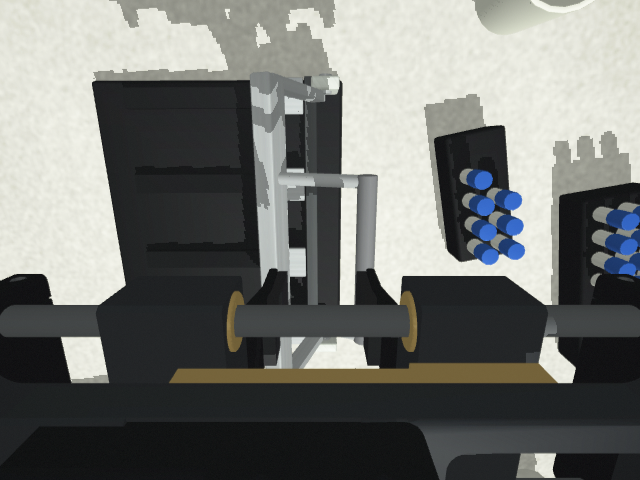

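Rod at column ~367, centre press x 123, z 129, as expected. Gripping it.

>>> drive_tool --plan '[{"x": -0.001, "y": 0.025, "z": 0.0, "rx": 0.0, "ry": 0.0, "rz": 0.0, "fingers": 0.4}, {"x": -0.001, "y": 0.025, "z": 0.0, "rx": 0.0, "ry": 0.0, "rz": 0.0, "fingers": 0.4}, {"x": -0.001, "y": 0.025, "z": 0.0, "rx": 0.0, "ry": 0.0, "rz": 0.0, "fingers": 0.4}, {"x": -0.001, "y": 0.025, "z": 0.02, "rx": 0.0, "ry": 0.0, "rz": 0.0, "fingers": 0.4}, {"x": -0.001, "y": 0.025, "z": 0.04, "rx": 0.0, "ry": 0.0, "rz": 0.0, "fingers": 0.4}, {"x": -0.001, "y": 0.025, "z": 0.054, "rx": 0.0, "ry": 0.0, "rz": 0.0, "fingers": 0.4}, {"x": -0.001, "y": 0.025, "z": 0.056, "rx": 0.0, "ry": 0.0, "rz": 0.0, "fingers": 0.0}, {"x": -0.001, "y": 0.025, "z": 0.056, "rx": 0.0, "ry": 0.0, "rz": 0.0, "fingers": 0.0}, {"x": -0.001, "y": 0.025, "z": 0.056, "rx": 0.0, "ry": 0.0, "rz": 0.0, "fingers": 0.0}, {"x": -0.001, "y": 0.025, "z": 0.056, "rx": 0.0, "ry": 0.0, "rz": 0.0, "fingers": 0.0}, {"x": -0.001, "y": 0.025, "z": 0.056, "rx": 0.0, "ry": 0.0, "rz": 0.0, "fingers": 0.0}]' --squeeze 20.0

```text
time: 46.4
ee_pos: [0.6351, -0.2837, 0.1807]
eef_rot: [0.733, 0.68, 0.0, 0.0]
ft_force: [0.2, -0.7, 3.7]
width: 0.0114
```

>>> drive_tool --plan '[{"x": 0.0, "y": -0.0096, "z": -0.0018, "rx": 0.0, "ry": 0.0, "rz": 0.0, "fingers": 0.0}, {"x": 0.0, "y": -0.0194, "z": -0.0027, "rx": 0.0, "ry": 0.0, "rz": 0.0, "fingers": 0.0}, {"x": 0.0, "y": -0.0292, "z": -0.0026, "rx": 0.0, "ry": 0.0, "rz": 0.0, "fingers": 0.0}, {"x": 0.0, "y": -0.0389, "z": -0.0015, "rx": 0.0, "ry": 0.0, "rz": 0.0, "fingers": 0.0}, {"x": 0.0, "y": -0.0485, "z": 0.0005, "rx": 0.0, "ry": 0.0, "rz": 0.0, "fingers": 0.0}, {"x": 0.0, "y": -0.0578, "z": 0.0035, "rx": 0.0, "ry": 0.0, "rz": 0.0, "fingers": 0.0}, {"x": 0.0, "y": -0.0668, "z": 0.0074, "rx": 0.0, "ry": 0.0, "rz": 0.0, "fingers": 0.0}, {"x": 0.0, "y": -0.0754, "z": 0.0122, "rx": 0.0, "ry": 0.0, "rz": 0.0, "fingers": 0.0}, {"x": 0.0, "y": -0.0834, "z": 0.0178, "rx": 0.0, "ry": 0.0, "rz": 0.0, "fingers": 0.0}, {"x": 0.0, "y": -0.0908, "z": 0.0242, "rx": 0.0, "ry": 0.0, "rz": 0.0, "fingers": 0.0}, {"x": 0.0, "y": -0.0976, "z": 0.0313, "rx": 0.0, "ry": 0.0, "rz": 0.0, "fingers": 0.0}, {"x": 0.0, "y": -0.1033, "z": 0.0392, "rx": 0.0, "ry": 0.0, "rz": 0.0, "fingers": 0.0}]'

```text
time: 47.9
ee_pos: [0.5314, -0.2754, 0.1402]
eef_rot: [0.733, 0.68, 0.0, -0.0]
ft_force: [2.2, 3.2, 9.0]
width: 0.0112
```

>>> drive_tool --plan '[{"x": 0.0, "y": 0.0, "z": 0.0, "rx": 0.0, "ry": 0.0, "rz": 0.0, "fingers": 0.0}, {"x": 0.0, "y": 0.0, "z": 0.0005, "rx": 0.0, "ry": 0.0, "rz": 0.0, "fingers": 0.0}]'

```text
time: 48.15
ee_pos: [0.5316, -0.2754, 0.14]
eef_rot: [0.733, 0.68, -0.0, -0.001]
ft_force: [-0.8, 3.6, 2.1]
width: 0.0114
```

Run:
```python
from h import *
rep(); go([[531.7,-274.2,90]],-4.4)
```

```text
t 48.15 p [ 0.5316 -0.2754  0.14  ] q [ 7.334e-01  6.798e-01 -2.000e-04 -5.000e-04] F [-0.8  3.6  2.1] w 0.0114 j [-0.35  0.6   0.99  1.74 -0.56  1.11  0.75]
{"x":0.0012,"y":0.0000,"z":-0.0010,"rx":-0.0002,"ry":-0.0001,"rz":0.0002}
```

>>> drive_tool --plan '[{"x": 0.0, "y": 0.0, "z": 0.0, "rx": 0.0, "ry": 0.0, "rz": 0.0, "fingers": 0.5}, {"x": 0.0, "y": 0.0, "z": 0.0, "rx": 0.0, "ry": 0.0, "rz": 0.0, "fingers": 0.5}, {"x": 0.0, "y": 0.0, "z": 0.0, "rx": 0.0, "ry": 0.0, "rz": 0.0, "fingers": 0.5}, {"x": 0.0, "y": 0.0, "z": -0.015, "rx": 0.0, "ry": 0.0, "rz": 0.0, "fingers": 0.5}, {"x": 0.0, "y": 0.0, "z": -0.05, "rx": 0.0, "ry": 0.0, "rz": 0.0, "fingers": 0.5}, {"x": 0.0, "y": 0.0, "z": -0.1, "rx": 0.0, "ry": 0.0, "rz": 0.0, "fingers": 0.5}, {"x": 0.05, "y": -0.04, "z": -0.15, "rx": 0.0, "ry": 0.0, "rz": 0.0, "fingers": 0.5}, {"x": 0.1, "y": -0.07, "z": -0.18, "rx": 0.0, "ry": 0.0, "rz": 0.0, "fingers": 0.5}, {"x": 0.15, "y": -0.08, "z": -0.18, "rx": 0.0, "ry": 0.0, "rz": 0.0, "fingers": 0.5}, {"x": 0.18, "y": -0.08, "z": -0.18, "rx": 0.0, "ry": 0.0, "rz": 0.0, "fingers": 0.5}, {"x": 0.18, "y": -0.08, "z": -0.18, "rx": 0.0, "ry": 0.0, "rz": 0.0, "fingers": 0.5}]'

```text
time: 49.52
ee_pos: [0.4658, -0.0864, 0.3215]
eef_rot: [0.731, 0.682, 0.004, -0.002]
ft_force: [0.6, -0.7, 0.2]
width: 0.0437
```

Run:
```python
from h import *
rep()
c=cam("scene"); save(c,"s9.png",None,1.2); Q=Qof(c,PO,PY)
P=Q[(Q[...,2]>75)&(Q[...,2]<110)&(abs(Q[...,0]-20)<30)&(abs(Q[...,1])<70)]; print("rod",pct(P))
c=cam("top"); save(c,"t9.png",None,1.2); Q=Qof(c,PO,PY)
P=Q[(Q[...,2]>75)&(Q[...,2]<110)&(abs(Q[...,0]-20)<30)&(abs(Q[...,1])<70)]; print("rod",pct(P))
Q=Qof(c,(503,269.7),-6.45)
for y in (80,-72):
  P=Q[(Q[...,2]>9)&(Q[...,2]<17)&(abs(Q[...,1]-y)<32)&(abs(Q[...,0])<93)]; print("plate",pct(P))
for l in ["tube_rack","reagent","beaker","dish","timer"]: print(l,[(np.round(a["centre"],3).tolist(),round(a["confidence"],2)) for a in nets.find_in(l,"top")][:3])
```

```text
t 49.52 p [ 0.4658 -0.0864  0.3215] q [ 0.7313  0.6821  0.0038 -0.0017] F [ 0.6 -0.7  0.2] w 0.0437 j [-1.16 -0.2   1.14  1.84  0.18  1.38 -0.12]
rod (220, [[13.9, -55.6, 79.7], [21.8, -3.5, 94.3], [26.5, 49.5, 99.7]])
rod (165, [[14.0, -51.1, 86.2], [19.0, 0.6, 93.0], [25.1, 52.7, 99.2]])
plate (703, [[-89.7, 57.0, 9.2], [-12.3, 82.6, 12.6], [61.8, 108.9, 16.7]])
plate (695, [[-74.6, -96.9, 9.2], [4.0, -71.6, 12.6], [77.7, -45.0, 16.6]])
tube_rack [([0.744, 0.218, 0.031], 0.85), ([0.742, -0.262, 0.036], 0.63)]
reagent [([0.762, 0.084, 0.091], 0.93), ([0.494, 0.354, 0.014], 0.31)]
beaker [([0.786, -0.113, 0.04], 0.56), ([0.495, 0.355, 0.012], 0.16)]
dish []
timer [([0.599, -0.5, 0.02], 0.93), ([0.571, 0.504, 0.017], 0.22)]
```

View pics/s9.png

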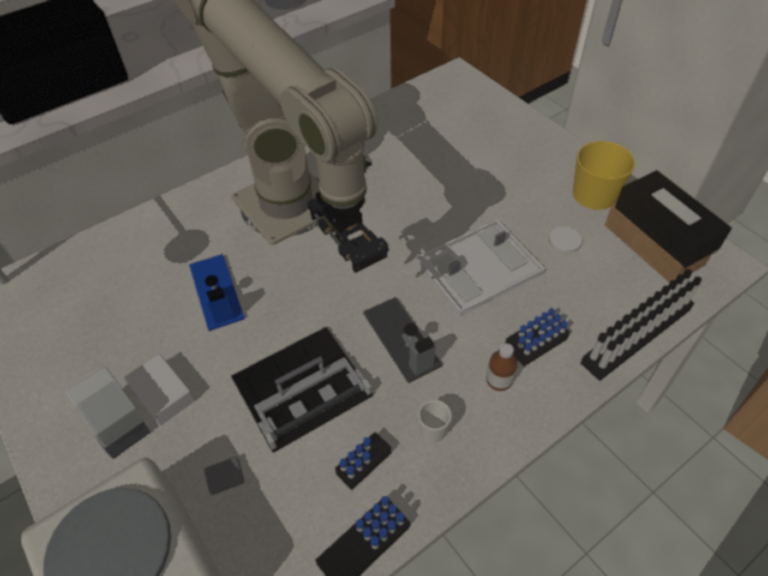

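View pics/t9.png

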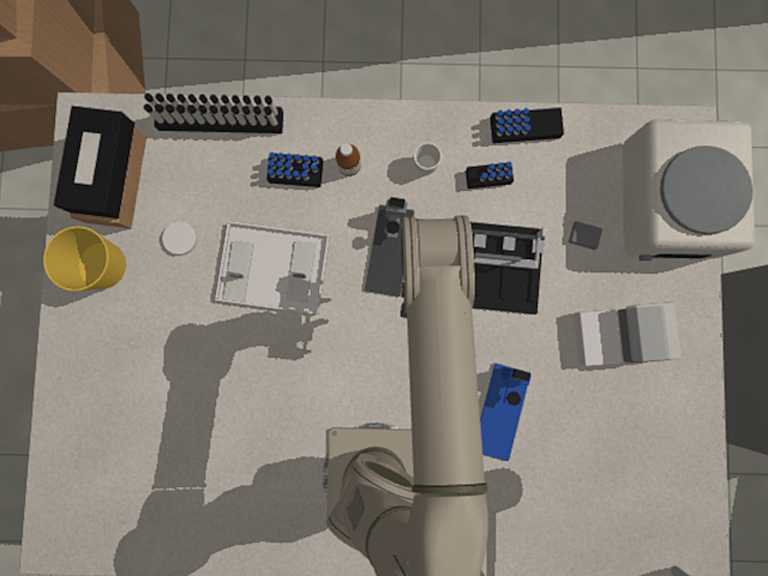

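Everything checks out: bar shut (rod back at x≈20, z≈93, as at the start), plates flat in the tray, bystanders in place. Handing in.

Run:
```python
from h import *
print(workorder.close_job()); rep()
```

```text
the job is handed in; nothing more can be done
None
the job is handed in; nothing more can be done
```

The job is done and handed in at about 50 s of the 210 s; it reports no verdict.

- **What I did:** Two plates were there (left and middle lanes; the right lane was empty). I swung the bar up and it stayed up. Left plate first, I slid each one out and laid it flat on the black gauge's anvil. I then pressed the knob until the foot stood on the plate and laid the plate flat in the tray. Finally I swung the bar shut over the empty press.
- **Foot contact:** The travel stopped at about 20 mm both times. The force rose from 5 to 17.5 N for the first plate. For the second it reached 34.8 N, pressed with the fingertips, and I eased off to about 18 N.
- **Last checks:**
    - Both plates lie flat on the tray floor, tops about 12.6 mm, centred near tray y = +82 and −71 mm, well apart.
    - The handle rod is back at its starting place, to camera accuracy (a millimetre or two).
    - The racks, bottle, cup and timer look unmoved.
- **What disagreed:** After I had placed it, plate 1 was found about 20 mm further towards the front of the tray. It was still flat, close to the front wall and clear of plate 2, so I left it there. In the last check the network did not report the culture dish, but it is visible in its original place in both pictures.

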